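Load the leak-test cell and bolt its tray shut

ROBOT

A 6-joint arm with a two-finger parallel gripper is mounted at the origin on a cart in front of the work surface, level with it; the furniture and walls round the work are solid. World frame = base frame: x ahead of the robot, y to its left, z up, the work surface at z = 0. Lengths are in mm, angles in rad, forces in N, time in s.
With the tool pointing down it reaches from about 425 to 1125 mm from the base axis. Payload 14.9 kg.
Tool frame: the origin (TCP) lies at the very end of the fingers, on their centre line; the grasp point (between the pads) lies 19 mm behind it; z points along the fingers, y is the direction in which the jaws open and shut (so a half turn about z gives the same grasp; the last joint's range is limited). The gripper opens to 91 mm and grips with 3 to 60 N. Pads are 32 mm wide; open, the fingers measure 118 mm over their backs; the gripper's body (76 mm by 178 mm) begins 60 mm behind the grasp point.
Start: joints at [1.236, 0.379, 1.734, -0, 1.028, -0.033], TCP at [208.075, 668.373, 213.932] pointing down, gripper open.
Joint ranges: [-2.77, 2.77], [-0.74, 2.19], [0, 2.66], [-1.06, 4.2], [0.31, 2.87], [-3.08, 3.08]. Speed limits (rad/s): [1.89, 1.89, 2.39, 3.14, 3.14, 3.14].

INTERFACE

Orientations are given as a rotation vector (axis times angle).
In Python, from station import observe, grab_frame, get_calibration, finish_job, boxes_of, tip_of gives the robot as it stands.
- The arm moves only by the tool send_rows, never from a script. Its argument "rows" is a list of rows, each an object with "offset": the shift along the tool's x, y, z in cm, a list of three; "rot": the turn, a rotation vector about the tool's x, y, z in rad, a list of three; "grip": the opening in per cent of the stroke, from 0 (shut) to 100 (fully open). In form: [{"offset": [tx, ty, tz], "rot": [ax, ay, az], "grip": grip}, ...]. A call has 1 to 12 rows; each row shifts and turns the commanded pose from where the row before left it, along the tool's axes as they then stand; what a row does not reach is not made up. A row lasts 1/12 s, in which the tool goes at most 41.7 mm and 7.16 degrees, less where a joint would pass 70% of its speed; a pose out of reach is approached as far as the arm can. A call is refused whole if a number of a shift passes 4.17 or a number of a turn 0.125, either way. A call with a gripper value outside its range is refused whole. The fingers move at their own pace and stop on an object; the grip force is fixed at half the most. Time passes only in rows, so rows that do not move let the fingers close. It gives the time, the measured TCP pose, the force and the opening at its end, in the units of the state.
- observe(): the state, without advancing time (a new reading comes with each control period).
- grab_frame(name): name is "side" or "top" or "wrist"; returns the picture (420x560x3 uint8, red, green, blue); there is no depth.
- get_calibration(name): a dict with "K" (3x3 intrinsics, pixels), "R" (3x3) and "t" (3): a world point X has camera coordinates R X + t; the wrist camera has in their place "mount" (4x4, takes a point from camera to tool coordinates, whose origin is the TCP and whose axes are the flange's). Camera axes: x right, y down, z forward; pixel columns grow to the right and rows downward; lengths in mm; the calibration is good to about 2 mm. A picture is of the moment at which its call begins: read the wrist's pose just before it. get_calibration takes no time and is no camera call.
- finish_job(): hands the job in, once; it reports no verdict.
Trained networks look in the newest picture that a camera, given by its name, has taken for a name from the list of things; names that differ only in an ending like _2 or _b are one class to them, and where a whole thing is asked for, a point or a joint stands for the part that bears it (a point fixed in the world has none). Each returns a list of dicts, best first, with "confidence" (0 to 1); they miss things now and then, are a little off and sometimes report something else, mostly with a low value. They report only what shows in the picture. A call takes as long as a camera call. They do not tell look-alikes from the thing itself.
- boxes_of(camera, query): "location" ([column, row] in pixels, amid what is visible of it).
- tip_of(camera, query): "location" ([column, row] in pixels: a listed point, or the origin of a listed thing).
The state is a dict: "time": time; "qpos": joint angles; "qvel": joint speeds; "tau": joint torques, N m; "ee_pos": TCP position; "ee_rot": TCP orientation; "ft_force": force on the tool from outside, world axes, zero at the start; "torque": the same for the moment, N m; "width": finger opening in mm.
Only numpy, scipy, OpenCV 4.12 (cv2) and the standard library are available. Lean on these libraries where they do the work, as an engineer would, in place of code of your own. Each camera call takes 0.05 s, during which the arm holds its last target. There are 200 camera calls.

TASK

Stand the aluminium nest cylinder upright in the test cell's pulled-out tray, setting it down gently, and push the tray fully home. Then lift the barrel bolt's handle out of its notch, slide the bolt through the keeper on the tray front as far as it goes, and drop the handle fully into the other notch. Leave the other loose things where they are.

Things in the scene. Friction and masses are not known exactly. Their poses are not given: they have to be found in the camera images.
- test_cell: Grey metal bench fixture, fixed, may be yawed; 290 mm wide, 135 deep, body 105 high. Origin on the table, middle of the tray bay's front edge; +x into the cell (away from the robot), +y left, z up. Tray bay at y -70 to +64 mm, roof (z 100 to 105) begins at x = 20 mm. An equipment block at y 64 to 216 carries the barrel bolt on its front (plane x = 0), with a clear shelf above it.
- shelf_edge (a point): Middle of the lower front edge of the clear shelf with aluminium rim over the bolt; cell axes; 204 mm up (shelf top 218). Shelf reaches 73 mm to either side in y and 175 mm back, on two rear posts. It leaves no room for a vertical gripper at the handle: take the handle with the tool leaning back to the robot by 30 to 45 degrees (fingers pointing down and into the cell).
- notch_thrown (a point): Mouth centre of the notch for the thrown bolt, at the level of the teeth's tops (79 mm above the table); cell axes. Notches are 19 mm wide; the other (bolt drawn back) lies 50 mm away in +y, with a tooth 31 mm wide between. The steel guide reaches 46 mm out of the cell's front and lies 23 mm deep under the tops.
- tray (a joint): Sliding tray of the cell: 0 = fully home, positive (m) = pulled out towards the robot, up to 0.12; starts pulled out. Friction holds it: about 3 N moves it.
- tray_floor (a point): Centre of the tray's floor, on its upper face; moves with the tray; cell axes. Free floor: x -50 to +46, y -52 to +52 mm of this point. Side and rear rims are 15 mm high; front panel (outer face at x = -56 mm) is 56 mm above the floor, its left part (y +10 to +58) 79 mm, and carries the steel keeper, an eye at y = +34 mm that stands out 28 mm in front.
- tray_push (a point): Middle of the flat rubber push pad (50 mm wide in y, 30 mm high) on the outside of the tray's front panel; moves with the tray; axes as the test cell. Push here in the cell's +x.
- bolt (a joint): Slide of the barrel bolt (m): 0 = drawn back, handle at the notch away from the tray; grows as the bolt moves in the cell's -y towards the tray; 0.050 = thrown, handle over the other notch; end stops at -0.003 and 0.053. About 2 N moves it once the handle is lifted. With the tray not home the bolt's end strikes the tray front.
- handle (a joint): Turn of the bolt handle about the bolt's axis (rad): 0 = lying in a notch, pointing towards the robot (cell's -x) and 0.26 rad below level; grows as it is lifted; stop at 1.3. Below about 0.5 the guide's teeth stop the bolt from sliding. The handle falls by its own weight.
- handle_grip (a point): Point on the handle's bar to grip, 74 mm from the bolt's axis; moves with the handle. The bar is round steel, 12 mm thick, 95 mm long from the axis, with a 20 mm ball at its end; it stands square to the bolt's axis, so pinch it across the cell's y.
- handle_pivot (a point): Point on the bolt's axis at the handle's root (12 mm in front of the cell's front, 80 mm above the table); moves with the bolt, does not turn with the handle; cell axes. The bolt rod is 16 mm thick, lies along the cell's y and runs in two brackets that stand 26 mm out, 106 mm apart, one at either end of the notched guide.
- nest: Loose aluminium nest cylinder, body 47 mm in diameter and 48 mm high, with a tan pad on top (51 mm overall) and a small brass nozzle out of its side (its own -y). Origin on the table under it, 7 mm from the cylinder's axis. Stands upright, about 0.2 kg. Grip across the body, square to the nozzle (across its own x).
- nest_axis (a point): Foot of the nest cylinder's axis (centre of the cylinder's underside), axes as nest.
- marker_0: bystander: marker pen, 125 mm, lying
- driver_yellow: bystander: yellow screwdriver, 168 mm, lying
- tape_roll_0: bystander: blue tape roll, 71 mm, lying flat
- tape_roll_1: bystander: white tape roll, 53 mm, lying flat
- seal_block_0: bystander: seal block, 44 x 50 x 18 mm
- seal_block_1: bystander: seal block, 44 x 50 x 18 mm
- oil_bottle: bystander: oil bottle with red spout, 41 mm thick, 125 mm high, standing
There are look-alikes about, which are no part of the job. What is shaped like the nest but red or turquoise is not meant.

How it is judged:
By the outcome, as a careful person would: the job done as asked, in the order asked, and still so for the second after the job is handed in, with the robot touching nothing.
It also fails if it takes over 61 s, if anything falls off the work surface, if the arm or the gripper's body presses on something with over 40 N, if the wrist force passes 120 N, or if a joint passes its speed limit or range.

## Working session

There is one attempt and no reset: what is moved stays moved. The work goes in short steps, Python scripts to look and compute and a tool call to move; the robot and the scene stay as the last step left them, time stands still between calls to the robot, and variables do not carry over. Pictures are saved under pics/ and viewed, about 8 in all and at most 12, crops included, and the job is handed in when it is done.

Besides the shell and the picture viewer there is one more tool, called after "Request:" as name(argument=value, ...) on one line, values as JSON. send_rows: Moves the arm, as the interface text tells. Its arguments: {"type":"object","properties":{"rows":{"type":"array"}},"required":["rows"]}

```bash
mkdir -p pics; ls; cat > h.py <<'E'
import numpy as np,cv2
from station import *
from scipy.spatial.transform import Rotation as Ro
def save(n,f): cv2.imwrite(f'pics/{n}.png',cv2.cvtColor(f,cv2.COLOR_RGB2BGR))
def cam(name):
    c=get_calibration(name); K=np.array(c['K'])
    if 'R' in c: return K,np.array(c['R']),np.array(c['t']).ravel()
    s=observe(); M=np.array(c['mount']); Rt=Ro.from_rotvec(s['ee_rot']).as_matrix()
    R=(Rt@M[:3,:3]); p=Rt@M[:3,3]+np.array(s['ee_pos']); return K,R.T,-R.T@p
def proj(C,X):
    K,R,t=C; q=K@(R@np.asarray(X,float)+t); return q[:2]/q[2]
def onz(C,px,z):
    K,R,t=C; d=R.T@np.linalg.inv(K)@np.array([px[0],px[1],1.]); o=-R.T@t; return o+d*(z-o[2])/d[2]
def tri(obs):
    A=np.zeros((3,3));b=np.zeros(3)
    for C,px in obs:
        K,R,t=C; d=R.T@np.linalg.inv(K)@np.array([px[0],px[1],1.]); d/=np.linalg.norm(d); P=np.eye(3)-np.outer(d,d); A+=P; b+=P@(-R.T@t)
    X=np.linalg.solve(A,b); return X,[np.round(proj(C,X)-px,1) for C,px in obs]
E
python3 - <<'E'
from h import *
s=observe();print({k:np.round(v,3) for k,v in s.items()})
fs=[]
for n in ['side','top','wrist']:
    f=grab_frame(n);fs.append(f);C=cam(n);print(n,np.round(-C[1].T@C[2]),np.round(C[1][2],2),C[0][0,0])
    if n=='wrist':continue
    for q in ['nest_axis','shelf_edge','notch_thrown','tray_floor','tray_push','handle_grip','handle_pivot','test_cell','nest']:
        print(n,q,[(np.round(r['location']).tolist(),round(r['confidence'],2)) for r in tip_of(n,q)[:4]])
save('side0',fs[0]);save('top0',fs[1])
E
```

```text
pics
{'time': np.float64(0.0), 'qpos': array([ 1.236,  0.379,  1.735,  0.   ,  1.028, -0.033]), 'qvel': array([ 0.001,  0.001, -0.   , -0.001, -0.   , -0.001]), 'tau': array([ 1.0000e-03, -7.6370e+01, -4.3438e+01,  6.5000e-02,  4.2000e-02,
       -0.0000e+00]), 'ee_pos': array([207.946, 667.977, 213.287]), 'ee_rot': array([-4.720e-01, -3.106e+00,  2.000e-03]), 'ft_force': array([ 0.078, -0.066, -0.145]), 'torque': array([ 0.01 , -0.013,  0.062]), 'width': np.float64(91.455)}
side [-124. -590.  977.] [ 0.53  0.5  -0.68] 542.0729467853406
side nest_axis [([306.0, 287.0], 0.83), ([349.0, 308.0], 0.72), ([394.0, 250.0], 0.57)]
side shelf_edge [([237.0, 158.0], 0.91), ([233.0, 202.0], 0.72)]
side notch_thrown [([260.0, 191.0], 0.91)]
side tray_floor [([296.0, 237.0], 0.88)]
side tray_push [([291.0, 243.0], 0.85), ([348.0, 305.0], 0.18)]
side handle_grip [([232.0, 204.0], 0.54)]
side handle_pivot [([247.0, 186.0], 0.78)]
side test_cell [([307.0, 223.0], 0.87)]
side nest [([390.0, 296.0], 0.8), ([310.0, 288.0], 0.76), ([353.0, 312.0], 0.71)]
top [ 384.   37. 1025.] [ 0.17  0.01 -0.99] 396.86750807882385
top nest_axis [([396.0, 185.0], 0.62), ([340.0, 230.0], 0.58)]
top shelf_edge [([226.0, 194.0], 0.66)]
top notch_thrown [([246.0, 192.0], 0.67), ([380.0, 223.0], 0.51)]
top tray_floor [([297.0, 196.0], 0.75), ([224.0, 195.0], 0.64), ([203.0, 260.0], 0.59)]
top tray_push [([306.0, 213.0], 0.57)]
top handle_grip [([232.0, 211.0], 0.53), ([243.0, 188.0], 0.23)]
top handle_pivot [([225.0, 192.0], 0.26)]
top test_cell [([291.0, 178.0], 0.82)]
top nest [([398.0, 192.0], 0.91), ([340.0, 229.0], 0.91), ([383.0, 221.0], 0.86)]
wrist [129. 693. 385.] [ 0.28 -0.09 -0.96] 346.4002119280876
```

```bash
python3 - <<'E'
from h import *
a=cv2.imread('pics/side0.png')[120:350,170:450];b=cv2.imread('pics/top0.png')[130:310,150:450]
a=cv2.resize(a,None,fx=1.43,fy=1.43,interpolation=3)
cv2.imwrite('pics/s1.png',cv2.resize(cv2.imread('pics/side0.png')[120:350,170:450],(730,600),interpolation=2))
cv2.imwrite('pics/t1.png',cv2.resize(cv2.imread('pics/top0.png')[130:310,150:450],(800,480),interpolation=2))
S=cam('side');T=cam('top')
for n,p,q in [('floor',[296,237],[297,196]),('push',[291,243],[306,213]),('grip',[232,204],[232,211]),('pivot',[247,186],[225,192]),('notch',[260,191],[246,192]),('shelf',[237,158],[226,194]),('cell',[307,223],[291,178]),('n1',[306,287],[340,230]),('n2',[349,308],[383,222]),('n3',[394,250],[396,185]),]:
    X,e=tri([(S,p),(T,q)]);print(n,np.round(X),e)
E
```

```text
floor [586.  -1.  17.] [array([-0.4,  0.1]), array([ 0.2, -0.3])]
push [538. -23.  48.] [array([-1.5,  0.3]), array([ 0.9, -1.1])]
grip [541. 165.  59.] [array([ 1.5, -0.2]), array([-1. ,  1.2])]
pivot [592. 174.  78.] [array([-2. ,  0.3]), array([ 1.3, -1.7])]
notch [587. 121.  95.] [array([-1.8,  0.3]), array([ 1.2, -1.5])]
shelf [558. 157. 197.] [array([ 0.1, -0. ]), array([-0.,  0.])]
cell [637.  10.  18.] [array([-1.8,  0.4]), array([ 1.1, -1.4])]
n1 [ 496. -110.   -3.] [array([ 0.1, -0. ]), array([-0.1,  0.1])]
n2 [ 512. -221.    2.] [array([ 0.8, -0.2]), array([-0.4,  0.6])]
n3 [ 597. -240.  125.] [array([-8.2,  2.5]), array([ 5.2, -5.8])]
```

View pics/s1.png

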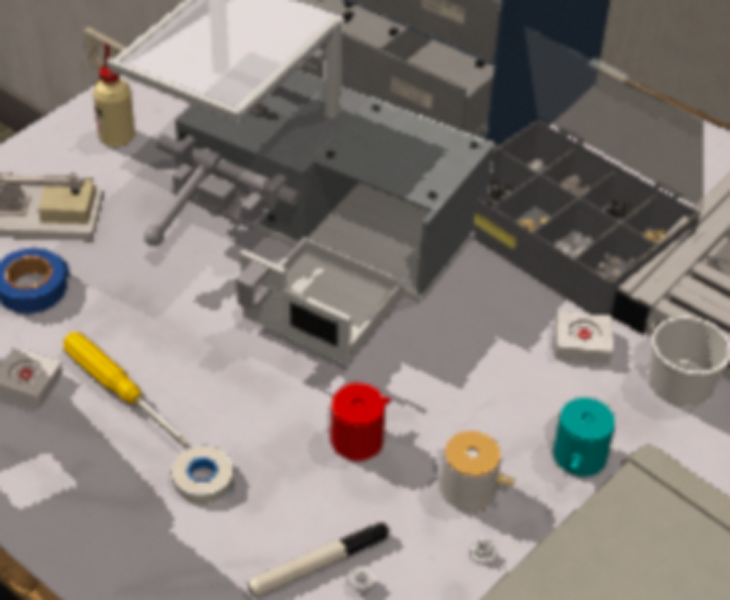

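View pics/t1.png

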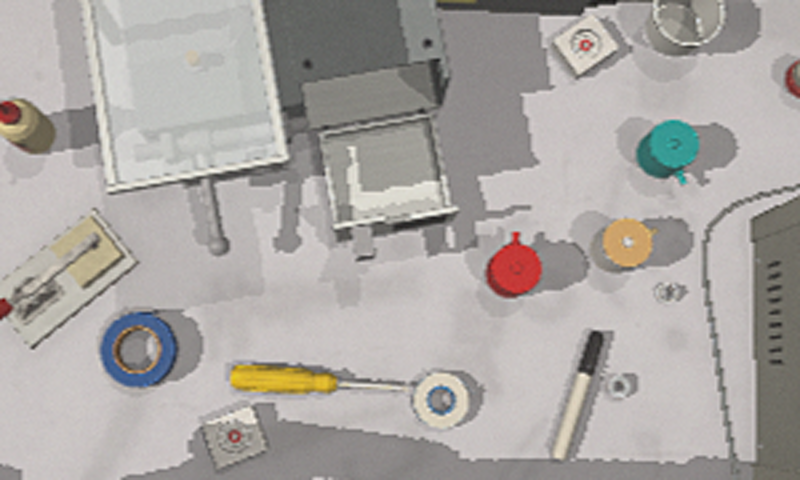

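Candidates (side image pixels): red (307,281), turquoise (394,288), aluminium with tan pad (350,300), and an open metal cup (434,258). The one meant is the aluminium at (350,300) in side, (385,221) in top. Its nozzle points about world −y, a little +x.

```bash
cat >> h.py <<'E'
def down(yaw,lean=0):
    # tool z down; tool y along world yaw direction
    y=np.array([np.cos(yaw),np.sin(yaw),0]);z=np.array([0,0,-1.]);return np.stack([np.cross(y,z),y,z],1)
def plan(ways,s=None,vmax=38,wmax=.12,frompose=None):
    s=s or observe();p=np.array(s['ee_pos']);R=Ro.from_rotvec(s['ee_rot'])
    if frompose: p,R=np.array(frompose[0],float),Ro.from_matrix(frompose[1])
    for tp,tR in ways:
        tp=np.array(tp,float);tR=Ro.from_matrix(tR);rv=(R.inv()*tR).as_rotvec()
        n=int(max(1,np.ceil(np.linalg.norm(tp-p)/vmax),np.ceil(np.linalg.norm(rv)/wmax)))
        d=(tp-p)/n;print(n,'rows; first/last offset,rot',end=' ')
        for k in range(n):
            o=R.inv().apply(d)/10; 
            if np.linalg.norm(rv)>1e-3 or k==0: print('\n  ',np.round(o,2).tolist(),np.round(rv/n,3).tolist(),end='')
            p=p+d; R=R*Ro.from_rotvec(rv/n)
        print()
E
python3 - <<'E'
from h import *
s=observe();R=Ro.from_rotvec(s['ee_rot']).as_matrix();print(np.round(R,2));print(np.round(np.array(get_calibration('wrist')['mount']),2))
T=cam('top');S=cam('side')
print('tan pad top',np.round(onz(T,[150+627/2.667,130+242/2.667],51)),np.round(onz(S,[170+472/2.607,120+455/2.607],51)), 'noz',np.round(onz(T,[150+655/2.667,130+233/2.667],30)))
print('turq',np.round(onz(T,[150+673/2.667,130+143/2.667],51)),'red',np.round(onz(T,[150+516/2.667,130+269/2.667],51)))
print('greybox',np.round(onz(T,[150+752/2.667,130+250/2.667],0)),np.round(onz(T,[150+752/2.667,130+250/2.667],100)))
for yaw in (.33,.33-np.pi):
    print(yaw);plan([((430,200,213),R),((440,-170,213),down(yaw))],s)
E
```

```text
[[-0.95  0.3   0.  ]
 [ 0.3   0.95  0.  ]
 [-0.    0.   -1.  ]]
[[-0.0000e+00 -9.6000e-01 -2.9000e-01  8.2590e+01]
 [ 1.0000e+00 -0.0000e+00 -0.0000e+00  1.0000e-02]
 [-0.0000e+00 -2.9000e-01  9.6000e-01 -1.7115e+02]
 [ 0.0000e+00  0.0000e+00  0.0000e+00  1.0000e+00]]
tan pad top [ 510. -215.   51.] [ 510. -221.   51.] noz [ 521. -247.   30.]
turq [ 603. -264.   51.] red [ 488. -111.   51.]
greybox [ 506. -348.    0.] [ 494. -311.  100.]
0.33
14 rows; first/last offset,rot 
   [-2.51, -2.72, 0.01] [0.0, 0.0, -0.0]
10 rows; first/last offset,rot 
   [-1.2, -3.5, -0.0] [0.0, 0.0, 0.094]
   [-1.52, -3.38, -0.0] [0.0, 0.0, 0.094]
   [-1.83, -3.22, -0.0] [0.0, 0.0, 0.094]
   [-2.12, -3.03, -0.0] [0.0, 0.0, 0.094]
   [-2.4, -2.82, -0.0] [0.0, 0.0, 0.094]
   [-2.65, -2.58, -0.0] [0.0, 0.0, 0.094]
   [-2.88, -2.32, -0.0] [0.0, 0.0, 0.094]
   [-3.09, -2.04, -0.0] [0.0, 0.0, 0.094]
   [-3.26, -1.74, 0.0] [0.0, 0.0, 0.094]
   [-3.41, -1.43, 0.0] [0.0, 0.0, 0.094]
-2.811592653589793
14 rows; first/last offset,rot 
   [-2.51, -2.72, 0.01] [0.0, 0.0, -0.0]
19 rows; first/last offset,rot 
   [-0.63, -1.84, -0.0] [-0.0, 0.0, -0.116]
   [-0.41, -1.9, -0.0] [-0.0, 0.0, -0.116]
   [-0.19, -1.94, -0.0] [-0.0, 0.0, -0.116]
   [0.04, -1.95, -0.0] [-0.0, 0.0, -0.116]
   [0.26, -1.93, -0.0] [-0.0, 0.0, -0.116]
   [0.48, -1.89, -0.0] [-0.0, 0.0, -0.116]
   [0.7, -1.82, -0.0] [-0.0, 0.0, -0.116]
   [0.9, -1.73, -0.0] [-0.0, 0.0, -0.116]
   [1.1, -1.61, -0.0] [-0.0, 0.0, -0.116]
   [1.28, -1.47, -0.0] [-0.0, 0.0, -0.116]
   [1.44, -1.31, -0.0] [-0.0, 0.0, -0.116]
   [1.58, -1.14, -0.0] [-0.0, 0.0, -0.116]
   [1.7, -0.95, -0.0] [-0.0, 0.0, -0.116]
   [1.8, -0.75, -0.0] [-0.0, 0.0, -0.116]
   [1.87, -0.53, -0.0] [-0.0, 0.0, -0.116]
   [1.92, -0.31, -0.0] [-0.0, 0.0, -0.116]
   [1.95, -0.09, -0.0] [-0.0, 0.0, -0.116]
   [1.94, 0.14, -0.0] [-0.0, 0.0, -0.116]
   [1.91, 0.36, -0.0] [-0.0, 0.0, -0.116]
```

Request:
send_rows(rows=[{"offset": [-2.5, -2.7, 0], "rot": [0, 0, 0], "grip": 100}, {"offset": [-2.5, -2.7, 0], "rot": [0, 0, 0], "grip": 100}, {"offset": [-2.5, -2.7, 0], "rot": [0, 0, 0], "grip": 100}, {"offset": [-2.5, -2.7, 0], "rot": [0, 0, 0], "grip": 100}, {"offset": [-2.5, -2.7, 0], "rot": [0, 0, 0], "grip": 100}, {"offset": [-2.5, -2.7, 0], "rot": [0, 0, 0], "grip": 100}, {"offset": [-2.5, -2.7, 0], "rot": [0, 0, 0], "grip": 100}, {"offset": [-2.5, -2.7, 0], "rot": [0, 0, 0], "grip": 100}, {"offset": [-2.5, -2.7, 0], "rot": [0, 0, 0], "grip": 100}, {"offset": [-2.5, -2.7, 0], "rot": [0, 0, 0], "grip": 100}, {"offset": [-2.5, -2.7, 0], "rot": [0, 0, 0], "grip": 100}, {"offset": [-2.5, -2.7, 0], "rot": [0, 0, 0], "grip": 100}])

```text
time: 2.05
ee_pos: [398.7, 268.2, 214.2]
ee_rot: [0.472, 3.105, 0.001]
ft_force: [0.3, 0.8, 0.2]
width: 91.1
```

Request:
send_rows(rows=[{"offset": [-2.5, -2.7, 0], "rot": [0, 0, 0], "grip": 90}, {"offset": [-2.5, -2.7, 0], "rot": [0, 0, 0], "grip": 80}, {"offset": [-1.2, -3.5, 0], "rot": [0, 0, 0.094], "grip": 75}, {"offset": [-1.5, -3.4, 0], "rot": [0, 0, 0.094], "grip": 75}, {"offset": [-1.8, -3.2, 0], "rot": [0, 0, 0.094], "grip": 75}, {"offset": [-2.1, -3.0, 0], "rot": [0, 0, 0.094], "grip": 75}, {"offset": [-2.4, -2.8, 0], "rot": [0, 0, 0.094], "grip": 75}, {"offset": [-2.7, -2.6, 0], "rot": [0, 0, 0.094], "grip": 75}, {"offset": [-2.9, -2.3, 0], "rot": [0, 0, 0.094], "grip": 75}, {"offset": [-3.1, -2.0, 0], "rot": [0, 0, 0.094], "grip": 75}, {"offset": [-3.3, -1.7, 0], "rot": [0, 0, 0.094], "grip": 75}, {"offset": [-3.4, -1.4, 0], "rot": [0, 0, 0.094], "grip": 75}])

```text
time: 3.05
ee_pos: [441.0, -168.1, 214.3]
ee_rot: [1.834, 2.55, 0.0]
ft_force: [0.4, 0.2, -0.2]
width: 68.3
```

```bash
python3 - <<'E'
from h import *
f=grab_frame('wrist');C=cam('wrist');save('w1',f)
for q in ['nest_axis','nest']:
    for r in tip_of('wrist',q): print(q,np.round(r['location']),round(r['confidence'],2),np.round(onz(C,r['location'],0)))
for r in boxes_of('wrist','nest'): print('box',np.round(r['location']),round(r['confidence'],2),np.round(onz(C,r['location'],30)))
E
```

```text
nest_axis [345. 153.] 0.88 [ 493. -115.    0.]
nest_axis [326. 248.] 0.71 [ 513. -226.    0.]
nest [328. 250.] 0.84 [ 516. -229.    0.]
nest [348. 155.] 0.71 [ 498. -116.    0.]
box [330. 252.] 0.92 [ 510. -219.   30.]
box [350. 161.] 0.63 [ 495. -119.   30.]
```

View pics/w1.png

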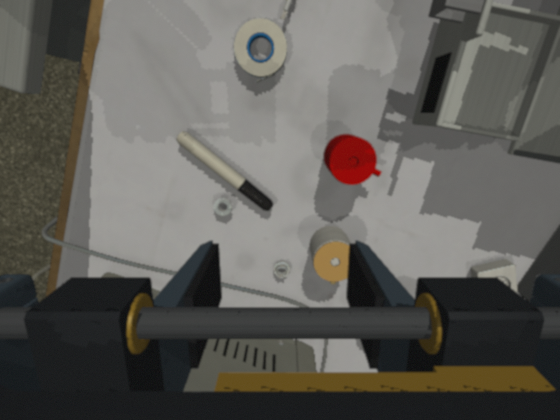

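```bash
python3 - <<'E'
from h import *
C=cam('wrist');P=onz(C,[333,261],51);print(P)
S=cam('side');T=cam('top');print(tri([(S,[351,294.5]),(T,[385.1,220.7]),(C,[333,261])]))
P[:2]=(P[:2]*2+np.array([510,-218]))/3;print(P)
plan([((P[0],P[1],214),down(.33)),((P[0],P[1],15),down(.33))])
E
```

```text
[ 510.75517549 -213.43441938   51.        ]
(array([ 512.83356689, -216.94842394,   43.78179411]), [array([-0.8,  0.3]), array([ 0.1, -0.6]), array([-0.3,  0.7])])
[ 510.50345033 -214.95627959   51.        ]
3 rows; first/last offset,rot 
   [-2.27, 1.67, -0.01] [-0.0, -0.0, -0.001]
   [-2.27, 1.67, -0.01] [-0.0, -0.0, -0.001]
   [-2.27, 1.67, -0.01] [-0.0, -0.0, -0.001]
6 rows; first/last offset,rot 
   [-0.0, 0.0, 3.32] [-0.0, -0.0, -0.0]
```

Request:
send_rows(rows=[{"offset": [-2.3, 1.7, 0], "rot": [0, 0, 0], "grip": 75}, {"offset": [-2.3, 1.7, 0], "rot": [0, 0, 0], "grip": 75}, {"offset": [-2.3, 1.7, 0], "rot": [0, 0, 0], "grip": 75}, {"offset": [0, 0, 3.4], "rot": [0, 0, 0], "grip": 75}, {"offset": [0, 0, 3.4], "rot": [0, 0, 0], "grip": 75}, {"offset": [0, 0, 3.4], "rot": [0, 0, 0], "grip": 75}, {"offset": [0, 0, 3.0], "rot": [0, 0, 0], "grip": 75}, {"offset": [0, 0, 0], "rot": [0, 0, 0], "grip": 75}])

```text
time: 3.92
ee_pos: [508.9, -212.0, 77.1]
ee_rot: [-1.82, -2.551, 0.002]
ft_force: [-2.2, 0.8, -1.3]
width: 68.9
```

```bash
python3 - <<'E'
from h import *
f=grab_frame('wrist');C=cam('wrist');save('w2',f);print(observe()['ee_pos'])
print(proj(C,observe()['ee_pos']),proj(C,np.array(observe()['ee_pos'])+[0,0,-24]))
E
```

```text
[ 510.25555158 -212.81782876   79.92088056]
[284.78390945 271.11360972] [284.81722553 253.92558841]
```

View pics/w2.png

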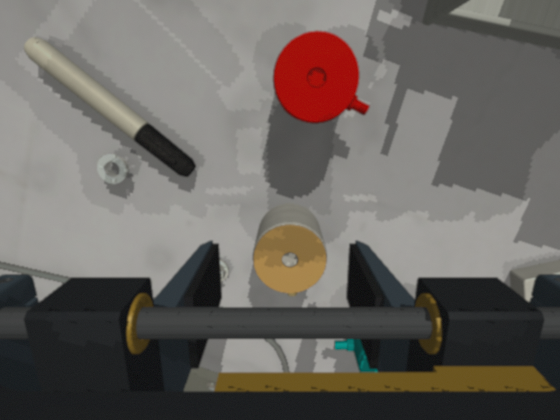

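Request:
send_rows(rows=[{"offset": [-0.4, 0.3, 1.6], "rot": [0, 0, 0], "grip": 75}, {"offset": [0, 0, 2.0], "rot": [0, 0, 0], "grip": 75}, {"offset": [0, 0, 2.0], "rot": [0, 0, 0], "grip": 75}, {"offset": [0, 0, 0.8], "rot": [0, 0, 0], "grip": 75}, {"offset": [0, 0, 0], "rot": [0, 0, 0], "grip": 65}, {"offset": [0, 0, 0], "rot": [0, 0, 0], "grip": 55}, {"offset": [0, 0, 0], "rot": [0, 0, 0], "grip": 45}, {"offset": [0, 0, 0], "rot": [0, 0, 0], "grip": 30}, {"offset": [0, 0, 0], "rot": [0, 0, 0], "grip": 30}, {"offset": [0, 0, 0], "rot": [0, 0, 0], "grip": 30}])

```text
time: 4.8
ee_pos: [516.7, -218.0, 19.5]
ee_rot: [1.827, 2.554, 0.0]
ft_force: [-2.5, 2.0, 11.5]
width: 46.5
```

```bash
python3 - <<'E'
from h import *
from scipy.optimize import least_squares
# joint fit of the cell pose from side/top (static) detections
S=cam('side');T=cam('top')
grab_frame('side');grab_frame('top');obs=[]
pri={'tray_floor':(580,0),'tray_push':(540,-15),'handle_grip':(541,165),'handle_pivot':(592,174),'notch_thrown':(587,121),'shelf_edge':(558,157)}
for n,C in (('side',S),('top',T)):
    for q,g in pri.items():
        b=[r for r in tip_of(n,q) if r['confidence']>.2]
        z={'tray_floor':17,'tray_push':45,'handle_grip':61,'handle_pivot':80,'notch_thrown':79,'shelf_edge':204}[q]
        for r in b:
            X=onz(C,r['location'],z)
            if np.hypot(*(X[:2]-g))<30: obs.append((C,q,np.array(r['location']),r['confidence']));break
def pts(p):
    x,y,th,zf,xf,yf,px,pz,nx,ny,sx=p
    L={'tray_floor':(xf,yf,zf),'tray_push':(xf-57+px,yf-20,pz),'handle_grip':(-83.5,ny+50,61),'handle_pivot':(-12,ny+50,80),'notch_thrown':(nx,ny,79),'shelf_edge':(sx,140,204)}
    c,s=np.cos(th),np.sin(th);return {k:np.array([x+c*a-s*b,y+s*a+c*b,z]) for k,(a,b,z) in L.items()}
p0=np.array([637,10,.165,15,-54,-3,0,45,-35,115,-54.])
sg=np.array([60,60,.3,6,40,1,3,10,15,15,20.])
f=lambda p:np.concatenate([np.concatenate([(proj(C,pts(p)[q])-l)/1.5 for C,q,l,_ in obs]),(p-p0)/sg])
r=least_squares(f,p0,loss='soft_l1');print(np.round(r.x,2))
for C,q,l,c in obs: print(q,round(c,2),np.round(l),np.round(proj(C,pts(r.x)[q])-l,1))
for k,v in pts(r.x).items(): print(k,np.round(v))
E
```

```text
[ 6.5345e+02  2.7930e+01  2.1000e-01  1.2600e+01 -6.9570e+01 -3.5700e+00
  9.7000e-01  5.1570e+01 -3.2530e+01  1.0657e+02 -7.1480e+01]
tray_floor 0.97 [297. 236.] [-4.9 -0.3]
tray_push 0.89 [290. 242.] [-2.3  0.6]
handle_grip 0.67 [233. 203.] [0.1 0.2]
handle_pivot 0.7 [248. 184.] [-0.1 -1.9]
notch_thrown 0.89 [261. 191.] [-0.2  2. ]
shelf_edge 0.92 [235. 157.] [3.1 0.3]
tray_floor 0.97 [295. 197.] [-2.1 -1.2]
tray_push 0.83 [306. 213.] [ 0.4 -0.6]
handle_grip 0.72 [232. 212.] [-0.   0.9]
notch_thrown 0.8 [246. 188.] [-0.2 -0.8]
shelf_edge 0.57 [224. 195.] [5.1 0. ]
tray_floor [586.  10.  13.]
tray_push [535. -21.  52.]
handle_grip [539. 164.  61.]
handle_pivot [609. 179.  80.]
notch_thrown [599. 125.  79.]
shelf_edge [554. 150. 204.]
```

```bash
python3 - <<'E'
from h import *
from scipy.optimize import least_squares
T=cam('top');S=cam('side')
t=lambda x,y:np.array([150+x/2.667,130+y/2.667])
def ang(a,b,z):
    A,B=onz(T,t(*a),z),onz(T,t(*b),z);d=B-A;print(np.round(A),np.round(B),round(np.hypot(*d[:2])),np.round(np.arctan2(d[1],d[0]),3))
ang((105,188),(285,158),211);print('-90deg: ',np.pi/2)
ang((88,0),(105,188),211);ang((262,0),(285,158),211)
ang((322,130),(335,222),28);ang((432,112),(455,208),28)
f=cv2.imread('pics/top0.png')[165:235,180:330];g=cv2.imread('pics/side0.png')[160:270,215:345]
cv2.imwrite('pics/c.png',np.vstack([cv2.resize(f,(600,280),interpolation=2),cv2.resize(g,(378,320),interpolation=2)[:, :].copy() if False else cv2.copyMakeBorder(cv2.resize(g,(378,320),interpolation=2),0,0,0,222,0)]))
E
```

```text
[543. 232. 211.] [564.  90. 211.] 143 -1.43
-90deg:  1.5707963267948966
[699. 248. 211.] [543. 232. 211.] 156 -3.041
[695. 107. 211.] [564.  90. 211.] 132 -3.017
[631.  66.  28.] [540.  56.  28.] 91 -3.027
[646. -41.  28.] [551. -59.  28.] 97 -2.952
```

View pics/c.png

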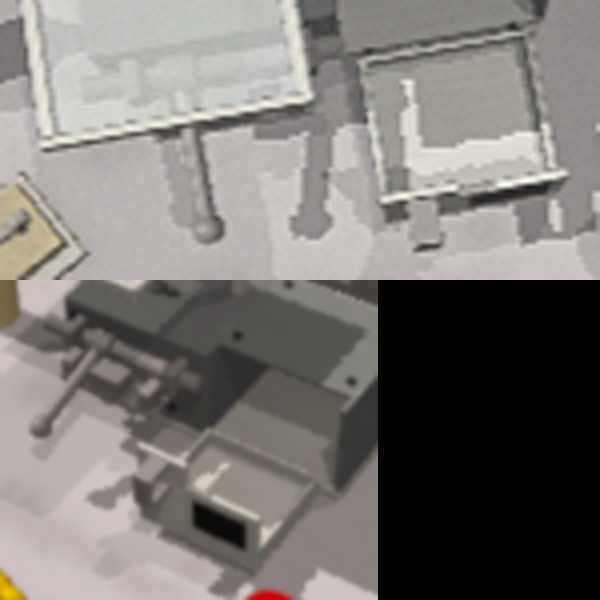

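Request:
send_rows(rows=[{"offset": [0, 0, -1.5], "rot": [0, 0, 0], "grip": 30}, {"offset": [0, 0, -2.5], "rot": [0, 0, 0], "grip": 30}, {"offset": [0, 0, -3], "rot": [0, 0, 0], "grip": 30}, {"offset": [0, 0, -3], "rot": [0, 0, 0], "grip": 30}, {"offset": [0, 0, -3], "rot": [0, 0, 0], "grip": 30}, {"offset": [0, 0, -2], "rot": [0, 0, 0], "grip": 30}, {"offset": [0, 0, 0], "rot": [0, 0, 0], "grip": 30}])

```text
time: 6.08
ee_pos: [518.1, -218.7, 173.1]
ee_rot: [1.824, 2.55, 0.002]
ft_force: [0.9, -1.3, -1.3]
width: 46.4
```

```bash
cat > fit.py <<'E'
from h import *
from scipy.optimize import least_squares
S=cam('side');T=cam('top')
O=[(S,'floor',(296.5,236.5)),(S,'push',(290.5,242.5)),(S,'grip',(232.5,203.5)),(S,'pivot',(247.5,185)),(S,'notch',(260.5,191)),(S,'shelf',(236,157.5)),
(T,'floor',(296,196.5)),(T,'push',(306,213)),(T,'grip',(232,211.5)),(T,'notch',(246,190)),(T,'shelf',(225,194.5)),
(T,'shl',(190,200.7)),(T,'shr',(257,190)),(T,'pl',(275.8,215)),(T,'pr',(321,209)),(T,'ball',(231.7,222.5)),(S,'ball',(228.7,211)),(S,'pl',(262.4,216.7)),(S,'pad0',(281.2,231.5)),(S,'pad1',(299.5,248.3))]
def pts(p):
    x,y,th,zf,xf,yf,py,pz,nx,ny,sx,sy=p
    a=-.26
    L={'floor':(xf,yf,zf),'push':(xf-58,yf+py,pz),'grip':(-83.5,ny+50,61),'pivot':(-12,ny+50,80),'notch':(nx,ny,79),'shelf':(sx,sy,204),'shl':(sx,sy+73,216),'shr':(sx,sy-73,216),
    'pl':(xf-54,yf+58,zf+79),'pr':(xf-54,yf-58,zf+56),'ball':(-12-95*np.cos(a),ny+50,80+95*np.sin(a)),'pad0':(xf-58,yf+py+25,pz+15),'pad1':(xf-58,yf+py-25,pz-15)}
    c,s=np.cos(th),np.sin(th);return {k:np.array([x+c*a-s*b,y+s*a+c*b,z]) for k,(a,b,z) in L.items()}
p0=np.array([637,10,.14,15,-54,-3,-20,45,-35,115,-54.,140])
sg=np.array([60,60,.1,6,40,1,15,10,15,15,20.,10])
f=lambda p:np.concatenate([np.concatenate([(proj(C,pts(p)[q])-l)/1.5 for C,q,l in O]),(p-p0)/sg])
def run():
    r=least_squares(f,p0,loss='soft_l1');return r.x,r
E
python3 - <<'E'
from fit import *
x,r=run();print(np.round(x,2),'sd',np.round(np.sqrt(np.diag(np.linalg.inv(r.jac.T@r.jac))),2))
for C,q,l in O: print('S' if C is S else 'T',q,np.round(proj(C,pts(x)[q])-l,1),end='; ')
for k,v in pts(x).items(): print(k,np.round(v))
E
```

```text
[ 6.4240e+02  1.4780e+01  1.4000e-01  1.3070e+01 -5.4080e+01 -3.0800e+00
 -2.2270e+01  6.0330e+01 -3.1940e+01  1.1376e+02 -6.8440e+01  1.5436e+02] sd [4.4  3.59 0.02 3.9  5.23 1.   3.69 5.52 4.82 3.09 3.27 3.12]
S floor [-1.8 -0.1]; S push [-0.9 -1.4]; S grip [-0.3  0.4]; S pivot [ 1.2 -2.5]; S notch [-0.3  3.2]; S shelf [-0.8 -1. ]; T floor [-0.9 -1.6]; T push [ 2.5 -0.6]; T grip [-1.1  2.2]; T notch [ 1.1 -1.3]; T shelf [0.2 1.2]; T shl [-0.3 -0.4]; T shr [ 1.9 -1.2]; T pl [ 0.  -0.8]; T pr [ 1.9 -1.2]; T ball [ 0.6 -0.4]; S ball [-1.3 -0.9]; S pl [-0.5  0.5]; S pad0 [-0.6  0.9]; S pad1 [-0.8  1.6]; floor [589.   4.  13.]
push [535. -26.  60.]
grip [537. 165.  61.]
pivot [608. 175.  80.]
notch [595. 123.  79.]
shelf [553. 158. 204.]
shl [543. 230. 216.]
shr [563.  86. 216.]
pl [528.  54.  92.]
pr [544. -61.  69.]
ball [517. 162.  56.]
pad0 [531.  -1.  75.]
pad1 [538. -51.  45.]
```

```bash
python3 - <<'E'
from h import *
plan([((592,-18,173),down(.14+np.pi/2))])
E
```

```text
12 rows; first/last offset,rot 
   [1.38, 1.12, -0.0] [0.0, 0.001, -0.115]
   [1.25, 1.27, 0.0] [0.0, 0.001, -0.115]
   [1.09, 1.41, 0.0] [0.0, 0.001, -0.115]
   [0.92, 1.53, 0.0] [0.0, 0.001, -0.115]
   [0.74, 1.62, 0.0] [0.0, 0.001, -0.115]
   [0.55, 1.7, 0.0] [0.0, 0.001, -0.115]
   [0.35, 1.75, 0.0] [0.0, 0.001, -0.115]
   [0.15, 1.78, 0.0] [0.0, 0.001, -0.115]
   [-0.06, 1.78, 0.0] [0.0, 0.001, -0.115]
   [-0.26, 1.76, 0.0] [0.0, 0.001, -0.115]
   [-0.46, 1.72, 0.0] [0.0, 0.001, -0.115]
   [-0.66, 1.66, 0.0] [0.0, 0.001, -0.115]
```

Request:
send_rows(rows=[{"offset": [1.4, 1.1, 0], "rot": [0, 0, -0.115], "grip": 30}, {"offset": [1.3, 1.3, 0], "rot": [0, 0, -0.115], "grip": 30}, {"offset": [1.1, 1.4, 0], "rot": [0, 0, -0.115], "grip": 30}, {"offset": [0.9, 1.5, 0], "rot": [0, 0, -0.115], "grip": 30}, {"offset": [0.7, 1.6, 0], "rot": [0, 0, -0.115], "grip": 30}, {"offset": [0.5, 1.7, 0], "rot": [0, 0, -0.115], "grip": 30}, {"offset": [0.4, 1.8, 0], "rot": [0, 0, -0.115], "grip": 30}, {"offset": [0.1, 1.8, 0], "rot": [0, 0, -0.115], "grip": 30}, {"offset": [-0.1, 1.8, 0], "rot": [0, 0, -0.115], "grip": 30}, {"offset": [-0.3, 1.8, 0], "rot": [0, 0, -0.115], "grip": 30}, {"offset": [-0.5, 1.7, 0], "rot": [0, 0, -0.115], "grip": 30}, {"offset": [-0.7, 1.7, 0], "rot": [0, 0, -0.115], "grip": 30}])

```text
time: 7.08
ee_pos: [591.9, -15.2, 167.3]
ee_rot: [0.226, -3.133, -0.0]
ft_force: [0.5, -0.2, -2.4]
width: 46.8
```

```bash
python3 - <<'E'
from fit import *
f=grab_frame('wrist');C=cam('wrist');print(observe()['ee_pos'])
for q in ['tray_floor','tray_push','notch_thrown','handle_grip','handle_pivot','shelf_edge','nest_axis']:
    for r in tip_of('wrist',q)[:2]: print(q,np.round(r['location']),round(r['confidence'],2))
x,_=run();print({k:np.round(proj(C,v)).tolist() for k,v in pts(x).items()})
g=f.copy()
for k,v in pts(x).items():
    a=proj(C,v); cv2.circle(g,(int(a[0]),int(a[1])),3,(255,0,0),1) if 0<a[0]<560 and 0<a[1]<420 else 0
save('w3',g)
E
```

```text
[592.97126232 -13.1147313  167.54235566]
tray_floor [308. 204.] 0.81
tray_push [284. 144.] 0.79
notch_thrown [455. 251.] 0.67
handle_grip [514. 187.] 0.73
handle_pivot [514. 276.] 0.88
nest_axis [194.  78.] 0.78
nest_axis [ 29. 177.] 0.58
{'floor': [302.0, 200.0], 'push': [278.0, 143.0], 'grip': [511.0, 182.0], 'pivot': [508.0, 272.0], 'notch': [450.0, 249.0], 'shelf': [690.0, 280.0], 'shl': [907.0, 296.0], 'shr': [541.0, 292.0], 'pl': [391.0, 154.0], 'pr': [232.0, 149.0], 'ball': [511.0, 156.0], 'pad0': [311.0, 145.0], 'pad1': [248.0, 141.0]}
```

View pics/w3.png

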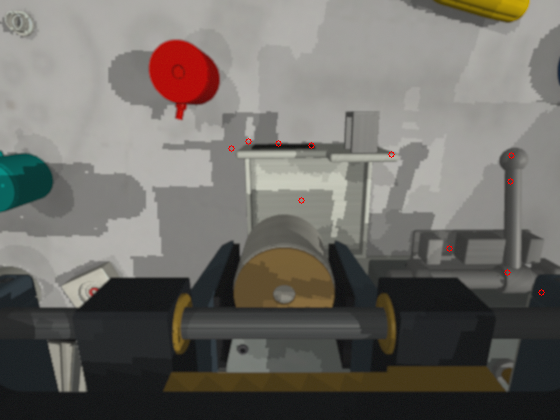

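```bash
python3 - <<'E'
import json
from h import *
C=cam('wrist');C=[c.tolist() for c in C];json.dump(C,open('w3cam.json','w'))
open('fit.py','a').write('''
import json
W=tuple(np.array(a) for a in json.load(open('w3cam.json')))
for k,l in {'floor':(308,204),'push':(284,144),'notch':(455,251),'grip':(514,187),'pivot':(514,276),'pl':(396,156),'pr':(238,153),'ball':(513,158)}.items(): O+=[(W,k,l)]*2
''')
from fit import *
x,r=run();print(np.round(x,2),'sd',np.round(np.sqrt(np.diag(np.linalg.inv(r.jac.T@r.jac))),2))
for C_,q,l in O: print('S' if C_ is S else 'T' if C_ is T else 'W',q,np.round(proj(C_,pts(x)[q])-l,1),end='; ')
for k,v in pts(x).items(): print(k,np.round(v))
th=x[2];c=pts(x)['floor'];e=np.array([np.cos(th),np.sin(th)]);n=np.array([-np.sin(th),np.cos(th)])
t=c[:2]+2*e-18*n;print(t,th)
plan([((t[0],t[1],165),down(th+np.pi/2)),((t[0],t[1],45),down(th+np.pi/2))])
E
```

```text
[ 6.4736e+02  1.7900e+01  1.5000e-01  1.1870e+01 -5.8440e+01 -3.0600e+00
 -2.2030e+01  5.5840e+01 -3.3840e+01  1.1223e+02 -7.2720e+01  1.5244e+02] sd [1.33 1.48 0.01 2.15 1.58 1.   1.01 4.38 1.19 1.29 2.29 2.27]
S floor [-2.3 -0.3]; S push [-1.3 -0.7]; S grip [ 0.7 -0.7]; S pivot [ 1.9 -3.5]; S notch [0.1 2.5]; S shelf [-0.8 -1. ]; T floor [-1.8 -1.7]; T push [ 1.6 -0.7]; T grip [-1.5  0.5]; T notch [ 0.6 -2.4]; T shelf [0.2 1.2]; T shl [-0.3 -0.2]; T shr [ 1.9 -1.5]; T pl [-0.7 -0.8]; T pr [ 1.  -1.5]; T ball [ 0.3 -2.1]; S ball [-0.3 -1.9]; S pl [-0.9  0.4]; S pad0 [-1.   1.7]; S pad1 [-1.3  2.2]; W floor [-0.8 -1.7]; W floor [-0.8 -1.7]; W push [-0.1  2.3]; W push [-0.1  2.3]; W notch [ 0.  -0.1]; W notch [ 0.  -0.1]; W grip [-0.  -1.7]; W grip [-0.  -1.7]; W pivot [-1.  -0.6]; W pivot [-1.  -0.6]; W pl [ 0.7 -0.7]; W pl [ 0.7 -0.7]; W pr [-0.4  0.5]; W pr [-0.4  0.5]; W ball [1.2 1.4]; W ball [1.2 1.4]; floor [590.   6.  12.]
push [536. -24.  56.]
grip [541. 166.  61.]
pivot [612. 177.  80.]
notch [597. 124.  79.]
shelf [553. 158. 204.]
shl [542. 230. 216.]
shr [564.  86. 216.]
pl [528.  56.  91.]
pr [545. -59.  68.]
ball [521. 163.  56.]
pad0 [532.   1.  71.]
pad1 [539. -49.  41.]
[594.60770623 -11.18805336] 0.1466190297519919
1 rows; first/last offset,rot 
   [-0.35, 0.52, 0.28] [0.0, -0.0, -0.01]
4 rows; first/last offset,rot 
   [-0.0, -0.0, 3.0] [0.0, -0.0, -0.0]
```

Request:
send_rows(rows=[{"offset": [-0.3, 0.3, 0.3], "rot": [0, 0, -0.01], "grip": 30}, {"offset": [0, 0, 3], "rot": [0, 0, 0], "grip": 30}, {"offset": [0, 0, 3], "rot": [0, 0, 0], "grip": 30}, {"offset": [0, 0, 3], "rot": [0, 0, 0], "grip": 30}, {"offset": [0, 0, 2], "rot": [0, 0, 0], "grip": 30}, {"offset": [0, 0, 0.5], "rot": [0, 0, 0], "grip": 30}, {"offset": [0, 0, 0], "rot": [0, 0, 0], "grip": 30}])

```text
time: 8.07
ee_pos: [593.8, -12.8, 48.6]
ee_rot: [0.232, -3.13, -0.001]
ft_force: [-0.1, 0.2, -2.1]
width: 46.6
```

Request:
send_rows(rows=[{"offset": [0, 0, 0.25], "rot": [0, 0, 0], "grip": 30}, {"offset": [0, 0, 0.25], "rot": [0, 0, 0], "grip": 30}, {"offset": [0, 0, 0.2], "rot": [0, 0, 0], "grip": 30}, {"offset": [0, 0, 0], "rot": [0, 0, 0], "grip": 30}])

```text
time: 8.4
ee_pos: [595.2, -12.8, 43.6]
ee_rot: [-0.232, 3.132, -0.0]
ft_force: [-0.4, 0.8, -1.5]
width: 46.1
```

Request:
send_rows(rows=[{"offset": [0, 0, 0.15], "rot": [0, 0, 0], "grip": 30}, {"offset": [0, 0, 0.15], "rot": [0, 0, 0], "grip": 30}, {"offset": [0, 0, 0.15], "rot": [0, 0, 0], "grip": 30}, {"offset": [0, 0, 0.15], "rot": [0, 0, 0], "grip": 30}, {"offset": [0, 0, 0], "rot": [0, 0, 0], "grip": 30}])

```text
time: 8.82
ee_pos: [596.4, -12.5, 38.4]
ee_rot: [-0.232, 3.13, 0.0]
ft_force: [0.2, 3.7, 14.7]
width: 46.4
```

```bash
python3 - <<'E'
from h import *
f=grab_frame('side');s=observe();print(s['ee_pos'],s['ft_force'],s['torque'])
cv2.imwrite('pics/s2.png',cv2.cvtColor(cv2.resize(f[130:290,220:400],(675,600),interpolation=2),cv2.COLOR_RGB2BGR))
E
```

```text
[596.4479202  -12.55858944  38.41788503] [ 0.03472324  3.39954931 14.88688964] [ 0.67961327  0.22643446 -0.00135115]
```

View pics/s2.png

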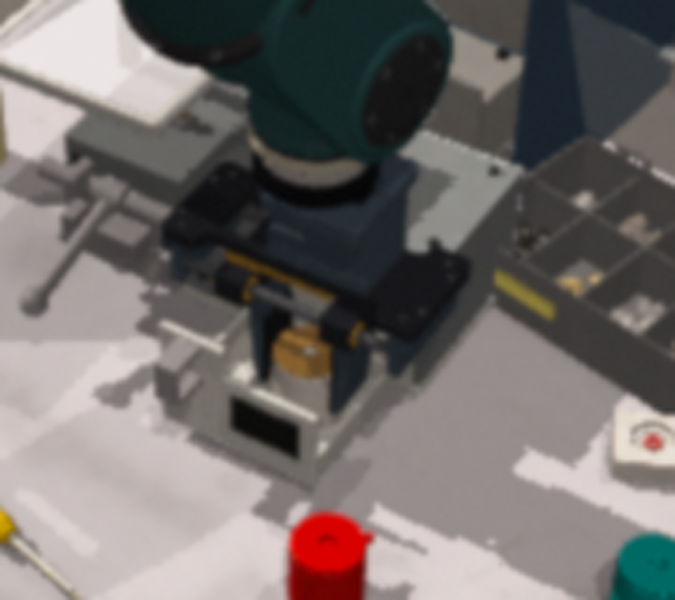

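Request:
send_rows(rows=[{"offset": [0, 0, -0.05], "rot": [0, 0, 0], "grip": 50}, {"offset": [0, 0, 0], "rot": [0, 0, 0], "grip": 53}, {"offset": [0, 0, 0], "rot": [0, 0, 0], "grip": 56}, {"offset": [0, 0, 0], "rot": [0, 0, 0], "grip": 60}, {"offset": [0, 0, 0], "rot": [0, 0, 0], "grip": 62}, {"offset": [0, 0, 0], "rot": [0, 0, 0], "grip": 62}])

```text
time: 9.37
ee_pos: [594.5, -12.8, 37.2]
ee_rot: [0.232, -3.133, -0.0]
ft_force: [-0.1, -0.2, 0.0]
width: 56.2
```

```bash
python3 - <<'E'
from h import *
f=grab_frame('wrist');s=observe();print(s['ee_pos'],s['ft_force'],s['width'],proj(cam('wrist'),np.array(s['ee_pos'])+[0,0,30]))
cv2.imwrite('pics/w4.png',cv2.cvtColor(f,cv2.COLOR_RGB2BGR))
E
```

```text
[594.55280366 -12.75898772  37.27467482] [0.39213471 0.67447565 0.35885233] 56.65264030046286 [283.1146265  300.15828387]
```

View pics/w4.png

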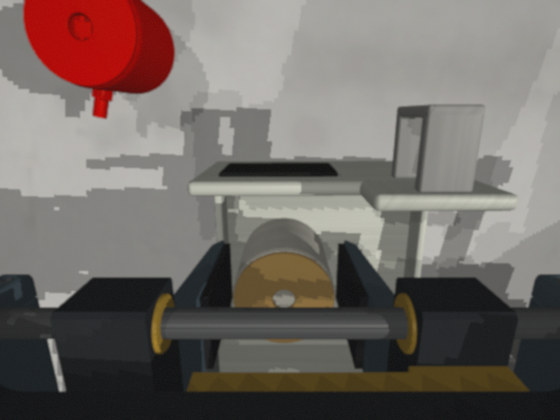

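Request:
send_rows(rows=[{"offset": [0, 0, -1], "rot": [0, 0, 0], "grip": 62}, {"offset": [0, 0, -2], "rot": [0, 0, 0], "grip": 62}, {"offset": [0, 0, -3], "rot": [0, 0, 0], "grip": 62}, {"offset": [0, 0, -3], "rot": [0, 0, 0], "grip": 62}, {"offset": [0, 0, -3], "rot": [0, 0, 0], "grip": 50}, {"offset": [0, 0, -1], "rot": [0, 0, 0], "grip": 30}, {"offset": [0, 0, 0], "rot": [0, 0, 0], "grip": 0}])

```text
time: 10.0
ee_pos: [596.4, -12.9, 170.9]
ee_rot: [-0.232, 3.128, -0.001]
ft_force: [0.1, -0.3, 0.0]
width: 39.4
```

```bash
python3 - <<'E'
from fit import *
x,_=run();th=x[2];e=np.array([np.cos(th),np.sin(th)]);P=pts(x)['push'][:2]
grab_frame('wrist');C=cam('wrist')
for q in ['tray_push','nest_axis','tray_floor']: print(q,[(np.round(r['location']),round(r['confidence'],2),np.round(onz(C,r['location'],{'tray_push':45,'nest_axis':17,'tray_floor':17}[q]))) for r in tip_of('wrist',q)])
D=down(th+np.pi/2);a=P-36*e
plan([((a[0],a[1],158),D),((a[0],a[1],40),D),((*(a+20*e),40),D)])
E
```

```text
tray_push [(array([281., 136.]), 0.97, array([533., -24.,  45.]))]
nest_axis [(array([196.,  71.]), 0.92, array([ 491., -105.,   17.])), (array([ 30., 168.]), 0.78, array([ 598., -251.,   17.]))]
tray_floor [(array([304., 200.]), 0.84, array([591.,   7.,  17.]))]
3 rows; first/last offset,rot 
   [3.17, -0.08, 0.27] [0.0, -0.001, 0.001]
   [3.17, -0.08, 0.27] [0.0, -0.001, 0.001]
   [3.17, -0.09, 0.27] [0.0, -0.001, 0.001]
4 rows; first/last offset,rot 
   [-0.0, -0.0, 2.95] [-0.0, -0.0, 0.0]
1 rows; first/last offset,rot 
   [-2.0, -0.0, 0.0] [-0.0, 0.0, 0.0]
```

Request:
send_rows(rows=[{"offset": [3.2, 0, 0], "rot": [0, 0, 0], "grip": 0}, {"offset": [3.2, 0, 0], "rot": [0, 0, 0], "grip": 0}, {"offset": [3.2, -0.1, 0], "rot": [0, 0, 0], "grip": 0}, {"offset": [0, 0, 3.2], "rot": [0, 0, 0], "grip": 0}, {"offset": [0, 0, 3.2], "rot": [0, 0, 0], "grip": 0}, {"offset": [0, 0, 3.2], "rot": [0, 0, 0], "grip": 0}, {"offset": [0, 0, 3.2], "rot": [0, 0, 0], "grip": 0}, {"offset": [0, 0, 0], "rot": [0, 0, 0], "grip": 0}, {"offset": [-1, 0, 0], "rot": [0, 0, 0], "grip": 0}, {"offset": [-0.5, 0, 0], "rot": [0, 0, 0], "grip": 0}, {"offset": [-0.5, 0, 0], "rot": [0, 0, 0], "grip": 0}, {"offset": [-0.5, 0, 0], "rot": [0, 0, 0], "grip": 0}])

```text
time: 11.2
ee_pos: [526.1, -24.2, 41.0]
ee_rot: [-0.233, 3.131, -0.001]
ft_force: [-2.4, -0.7, 2.4]
width: 0.7
```

Request:
send_rows(rows=[{"offset": [-0.5, 0, 0], "rot": [0, 0, 0], "grip": 0}, {"offset": [-0.5, 0, 0], "rot": [0, 0, 0], "grip": 0}, {"offset": [-0.5, 0, 0], "rot": [0, 0, 0], "grip": 0}, {"offset": [-0.5, 0, 0], "rot": [0, 0, 0], "grip": 0}, {"offset": [-0.5, 0, 0], "rot": [0, 0, 0], "grip": 0}, {"offset": [-0.5, 0, 0], "rot": [0, 0, 0], "grip": 0}, {"offset": [-0.5, 0, 0], "rot": [0, 0, 0], "grip": 0}, {"offset": [-0.5, 0, 0], "rot": [0, 0, 0], "grip": 0}])

```text
time: 11.87
ee_pos: [564.7, -18.2, 39.4]
ee_rot: [0.233, -3.133, -0.0]
ft_force: [-2.6, 0.5, 2.5]
width: 0.6
```

Request:
send_rows(rows=[{"offset": [-0.5, 0, 0], "rot": [0, 0, 0], "grip": 0}, {"offset": [-0.5, 0, 0], "rot": [0, 0, 0], "grip": 0}, {"offset": [-0.5, 0, 0], "rot": [0, 0, 0], "grip": 0}, {"offset": [-0.5, 0, 0], "rot": [0, 0, 0], "grip": 0}, {"offset": [-0.5, 0, 0], "rot": [0, 0, 0], "grip": 0}, {"offset": [-0.5, 0, 0], "rot": [0, 0, 0], "grip": 0}, {"offset": [-0.5, 0, 0], "rot": [0, 0, 0], "grip": 0}, {"offset": [-0.5, 0, 0], "rot": [0, 0, 0], "grip": 0}])

```text
time: 12.53
ee_pos: [604.2, -12.3, 39.4]
ee_rot: [0.233, -3.133, -0.0]
ft_force: [-3.1, 2.1, 1.3]
width: 0.6
```

Request:
send_rows(rows=[{"offset": [-0.4, 0, 0], "rot": [0, 0, 0], "grip": 0}, {"offset": [-0.3, 0, 0], "rot": [0, 0, 0], "grip": 0}, {"offset": [-0.2, 0, 0], "rot": [0, 0, 0], "grip": 0}, {"offset": [-0.2, 0, 0], "rot": [0, 0, 0], "grip": 0}])

```text
time: 12.87
ee_pos: [614.8, -10.7, 39.4]
ee_rot: [0.233, -3.133, -0.0]
ft_force: [-2.6, 2.3, 0.8]
width: 0.4
```

Request:
send_rows(rows=[{"offset": [-0.3, 0, 0], "rot": [0, 0, 0], "grip": 0}, {"offset": [-0.3, 0, 0], "rot": [0, 0, 0], "grip": 0}, {"offset": [-0.2, 0, 0], "rot": [0, 0, 0], "grip": 0}, {"offset": [-0.1, 0, 0], "rot": [0, 0, 0], "grip": 0}])

```text
time: 13.2
ee_pos: [623.8, -9.4, 39.4]
ee_rot: [-0.233, 3.133, -0.0]
ft_force: [-3.2, 1.1, 0.1]
width: 0.5
```

Request:
send_rows(rows=[{"offset": [-0.2, 0, 0], "rot": [0, 0, 0], "grip": 0}, {"offset": [-0.2, 0, 0], "rot": [0, 0, 0], "grip": 0}, {"offset": [-0.1, 0, 0], "rot": [0, 0, 0], "grip": 0}])

```text
time: 13.45
ee_pos: [628.7, -8.7, 39.4]
ee_rot: [-0.233, 3.133, -0.0]
ft_force: [-2.7, 0.7, -0.7]
width: 0.2
```

Request:
send_rows(rows=[{"offset": [-0.2, 0, 0], "rot": [0, 0, 0], "grip": 0}, {"offset": [-0.1, 0, 0], "rot": [0, 0, 0], "grip": 0}, {"offset": [-0.1, 0, 0], "rot": [0, 0, 0], "grip": 0}])

```text
time: 13.7
ee_pos: [632.6, -8.1, 39.5]
ee_rot: [-0.233, 3.133, -0.0]
ft_force: [-1.7, 0.6, -0.0]
width: 0.4
```

Request:
send_rows(rows=[{"offset": [-0.1, 0, 0], "rot": [0, 0, 0], "grip": 0}, {"offset": [-0.1, 0, 0], "rot": [0, 0, 0], "grip": 0}, {"offset": [-0.1, 0, 0], "rot": [0, 0, 0], "grip": 0}])

```text
time: 13.95
ee_pos: [633.7, -7.9, 39.4]
ee_rot: [0.233, -3.129, -0.0]
ft_force: [-21.8, -4.2, 19.1]
width: 0.3
```

Request:
send_rows(rows=[{"offset": [0.3, 0, 0], "rot": [0, 0, 0], "grip": 0}, {"offset": [1.5, 0, 0], "rot": [0, 0, 0], "grip": 0}, {"offset": [3, 0, 0], "rot": [0, 0, 0], "grip": 0}, {"offset": [3, 0, -1], "rot": [0, 0, 0], "grip": 0}, {"offset": [2, 0, -3], "rot": [0, 0, 0], "grip": 10}, {"offset": [1, 0, -3], "rot": [0, 0, 0], "grip": 40}, {"offset": [0, 0, -3], "rot": [0, 0, 0], "grip": 55}, {"offset": [0, 0, -2], "rot": [0, 0, 0], "grip": 55}, {"offset": [0, 0, 0], "rot": [0, 0, 0], "grip": 55}])

```text
time: 14.7
ee_pos: [531.5, -24.0, 164.1]
ee_rot: [-0.232, 3.125, -0.002]
ft_force: [0.4, -0.2, 0.2]
width: 30.8
```

```bash
cat >> h.py <<'E'
def lean(th,l):
    e=np.array([np.cos(th),np.sin(th),0]);n=np.array([-np.sin(th),np.cos(th),0])
    z=np.sin(l)*e-np.cos(l)*np.array([0,0,1.]);return np.stack([np.cross(n,z),n,z],1)
E
python3 - <<'E'
from fit import *
x,_=run();th=x[2];e=np.array([np.cos(th),np.sin(th),0])
f=grab_frame('wrist');C=cam('wrist');save('w5',f);P=pts(x)
for q,k in [('tray_push','push'),('tray_floor','floor'),('nest_axis','floor'),('handle_grip','grip'),('handle_pivot','pivot'),('notch_thrown','notch')]: print(q,[(np.round(r['location']),round(r['confidence'],2)) for r in tip_of('wrist',q)[:3]],np.round(proj(C,P[k])))
R=lean(th,.72);g=P['grip']+3*e+np.array([0,0,1]);tcp=g+19*R[:,2];print('tcp',tcp,th,g)
plan([(tcp-90*R[:,2],R),(tcp,R)])
E
```

```text
tray_push [(array([284., 330.]), 0.94)] [283. 221.]
tray_floor [(array([306., 358.]), 0.86)] [305. 262.]
nest_axis [(array([ 40., 231.]), 0.91), (array([283., 360.]), 0.63), (array([201., 146.]), 0.6)] [305. 262.]
handle_grip [(array([501., 256.]), 0.83)] [502. 260.]
handle_pivot [(array([503., 342.]), 0.71)] [500. 345.]
notch_thrown [] [445. 322.]
tcp [556.41675454 168.45375326  47.71569115] 0.1466190297519919 [544.02286611 166.62343902  62.        ]
7 rows; first/last offset,rot 
   [0.04, 2.65, 0.61] [0.0, -0.103, 0.0]
   [0.11, 2.65, 0.61] [0.0, -0.103, 0.0]
   [0.17, 2.65, 0.59] [0.0, -0.103, 0.0]
   [0.23, 2.65, 0.57] [0.0, -0.103, 0.0]
   [0.29, 2.66, 0.54] [0.0, -0.103, 0.0]
   [0.34, 2.66, 0.51] [0.0, -0.103, 0.0]
   [0.39, 2.66, 0.47] [0.0, -0.103, 0.0]
3 rows; first/last offset,rot 
   [0.0, 0.0, 3.0] [-0.0, -0.0, 0.0]
```

View pics/w5.png

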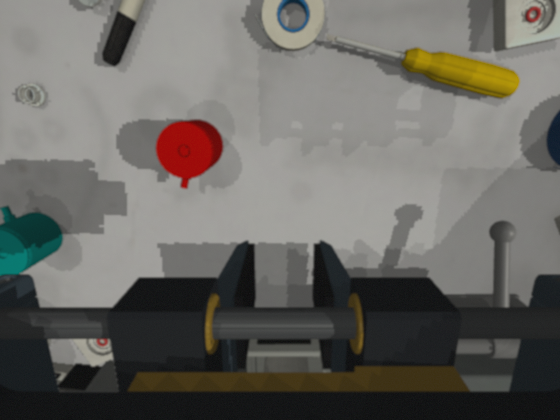

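Request:
send_rows(rows=[{"offset": [0, 2.65, 0.6], "rot": [0, -0.103, 0], "grip": 55}, {"offset": [0.1, 2.65, 0.6], "rot": [0, -0.103, 0], "grip": 55}, {"offset": [0.2, 2.65, 0.6], "rot": [0, -0.103, 0], "grip": 55}, {"offset": [0.2, 2.65, 0.6], "rot": [0, -0.103, 0], "grip": 55}, {"offset": [0.3, 2.65, 0.5], "rot": [0, -0.103, 0], "grip": 55}, {"offset": [0.3, 2.65, 0.5], "rot": [0, -0.103, 0], "grip": 55}, {"offset": [0.4, 2.65, 0.5], "rot": [0, -0.103, 0], "grip": 55}, {"offset": [0, 0, 0], "rot": [0, 0, 0], "grip": 55}, {"offset": [0, 0, 0], "rot": [0, 0, 0], "grip": 55}])

```text
time: 15.8
ee_pos: [496.3, 143.3, 188.2]
ee_rot: [-0.189, 2.611, 0.014]
ft_force: [-0.2, -0.1, -0.2]
width: 50.2
```

```bash
python3 - <<'E'
from fit import *
x,_=run();th=x[2];e=np.array([np.cos(th),np.sin(th),0])
f=grab_frame('wrist');C=cam('wrist');s=observe();print(s['ee_pos'],s['ee_rot'],s['qpos'],s['width']);P=pts(x);W=[]
for q,k in [('tray_push','push'),('handle_grip','grip'),('handle_pivot','pivot'),('notch_thrown','notch'),('shelf_edge','shelf')]: print(q,[(np.round(r['location']),round(r['confidence'],2)) for r in tip_of('wrist',q)[:3]],np.round(proj(C,P[k])))
for k in ['grip','pivot','ball','notch']:
    a=proj(C,P[k]).astype(int);cv2.circle(f,tuple(map(int,a)),3,(255,0,0),1)
save('w6',f)
R=lean(th,.72);g=P['grip']+3*e+np.array([0,0,1]);tcp=g+19*R[:,2]
plan([(tcp,R)])
E
```

```text
[496.49157874 142.62930211 187.91612089] [-0.18774955  2.61146286  0.01364363] [ 0.28462068 -0.04109056  2.37604355 -0.32421807  0.30634383 -1.14499951] 50.2742724951174
tray_push [(array([132., 228.]), 0.81)] [ 86. 147.]
handle_grip [(array([308., 182.]), 0.86)] [307. 183.]
handle_pivot [(array([306., 251.]), 0.74)] [304. 249.]
notch_thrown [(array([250., 233.]), 0.77)] [253. 234.]
shelf_edge [(array([298., 342.]), 0.79)] [295. 345.]
5 rows; first/last offset,rot 
   [0.31, 0.44, 3.05] [-0.006, -0.039, 0.001]
   [0.43, 0.43, 3.03] [-0.006, -0.039, 0.001]
   [0.55, 0.41, 3.02] [-0.006, -0.039, 0.001]
   [0.67, 0.39, 2.99] [-0.006, -0.039, 0.001]
   [0.79, 0.37, 2.97] [-0.006, -0.039, 0.001]
```

View pics/w6.png

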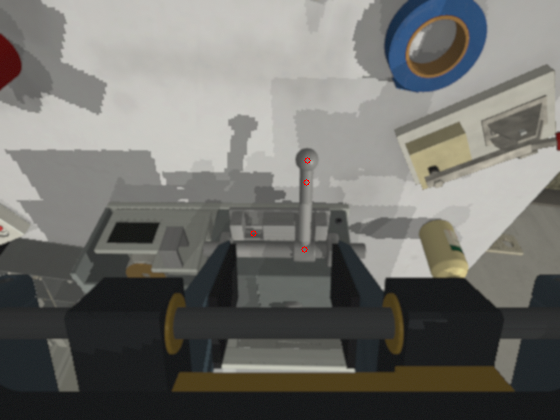

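```bash
python3 - <<'E'
from fit import *
x,_=run();th=x[2];e=np.array([np.cos(th),np.sin(th),0]);P=pts(x)
R=lean(th,.60);g=P['grip']+np.array([0,0,1]);tcp=g+19*R[:,2];print(tcp)
plan([(tcp-40*R[:,2],R),(tcp,R)])
Rn=Ro.from_rotvec(observe()['ee_rot']).as_matrix();print(np.round(Rn.T@lean(th,.6),3),np.arccos(-Rn[2,2]))
E
```

```text
[551.66815464 167.75248585  46.31862332]
4 rows; first/last offset,rot 
   [0.59, 0.53, 2.78] [-0.007, -0.019, 0.001]
   [0.64, 0.5, 2.77] [-0.007, -0.019, 0.001]
   [0.7, 0.48, 2.76] [-0.007, -0.019, 0.001]
   [0.75, 0.46, 2.75] [-0.007, -0.019, 0.001]
2 rows; first/last offset,rot 
   [-0.0, 0.0, 2.0] [-0.0, -0.0, -0.0]
[[ 0.997 -0.002 -0.077]
 [ 0.004  1.     0.029]
 [ 0.077 -0.029  0.997]] 0.5237039317798735
```

Request:
send_rows(rows=[{"offset": [0.6, 0.5, 2.0], "rot": [0, 0, 0], "grip": 55}, {"offset": [0.6, 0.5, 2.0], "rot": [0, 0, 0], "grip": 55}, {"offset": [0.6, 0.5, 2.5], "rot": [0, 0, 0], "grip": 55}, {"offset": [0.6, 0.5, 2.5], "rot": [0, 0, 0], "grip": 55}, {"offset": [0, 0, 0], "rot": [-0.007, -0.04, 0], "grip": 55}, {"offset": [0, 0, 0], "rot": [-0.007, -0.04, 0], "grip": 55}, {"offset": [0, 0, 0], "rot": [-0.007, -0.02, 0], "grip": 55}, {"offset": [0, 0, 0], "rot": [0, 0, 0], "grip": 55}])

```text
time: 16.77
ee_pos: [509.9, 186.8, 159.1]
ee_rot: [-0.168, 2.589, -0.054]
ft_force: [0.3, -0.4, 0.2]
width: 50.1
```

```bash
cat > st.py <<'E'
from fit import *
x,_=run();th=x[2];e=np.array([np.cos(th),np.sin(th),0]);n=np.array([-np.sin(th),np.cos(th),0]);P=pts(x)
s=observe();Rn=Ro.from_rotvec(s['ee_rot']).as_matrix();gp=np.array(s['ee_pos'])-19*Rn[:,2]
def cell(X): d=X-np.array([x[0],x[1],0]);return np.round([d@e,d@n,d[2]],1)
print('q',np.round(s['qpos'],3),'lean',round(np.arccos(-Rn[2,2]),3),'grasp pt cell',cell(gp),'pivot',cell(P['pivot']),'ft',np.round(s['ft_force'],1),'w',round(float(s['width']),1),'t',s['time'])
print('misalign',np.round(Ro.from_matrix(Rn.T@lean(th,.6)).as_rotvec(),3))
E
python3 st.py; python3 - <<'E'
from fit import *
x,_=run();th=x[2];P=pts(x);s=observe();Rn=Ro.from_rotvec(s['ee_rot']).as_matrix()
plan([(P['grip']+[0,0,1]+19*Rn[:,2],Rn)])
grab_frame('wrist');C=cam('wrist')
for q,k in [('handle_grip','grip'),('handle_pivot','pivot')]: print(q,[(np.round(r['location']),round(r['confidence'],2)) for r in tip_of('wrist',q)[:3]],np.round(proj(C,P[k])))
E
```

```text
q [ 0.414  0.079  2.335 -0.79   0.306 -0.576] lean 0.548 grasp pt cell [-121.1  188.7  175.4] pivot [-12.  162.2  80. ] ft [ 0.3 -0.4  0.2] w 50.1 t 16.7667
misalign [-0.081 -0.057  0.008]
4 rows; first/last offset,rot 
   [0.66, -0.42, 2.96] [0.0, 0.0, -0.0]
handle_grip [(array([265., 187.]), 0.85)] [263. 185.]
handle_pivot [(array([269., 259.]), 0.67)] [267. 257.]
```

```bash
cat > kin.py <<'E'
from h import *
from scipy.optimize import least_squares
def ry(a): return Ro.from_euler('y',a).as_matrix()
def rz(a): return Ro.from_euler('z',a).as_matrix()
def fk(q,L):
    h,L1,L2,Lt,a,b,c=L
    R=rz(q[0]);p=R@[a,0,h];R=R@ry(q[1]);p=p+R@[0,0,L1];R=R@ry(q[2]);p=p+R@[b,0,L2];R=R@rz(q[3])@ry(q[4]);R=R@rz(q[5]);p=p+R@[0,0,Lt];return p,R
D=[([1.236,.379,1.735,0,1.028,-.033],[207.946,667.977,213.287],[-.472,-3.106,.002]),
([.28462,-.04109,2.37604,-.32422,.30634,-1.145],[496.49,142.63,187.92],[-.18775,2.61146,.01364]),
([.414,.079,2.335,-.79,.306,-.576],[509.9,186.8,159.1],[-.168,2.589,-.054])]
for q,p,r in D: 
    R=fk(q,[0]*7)[1];print(np.round((Ro.from_rotvec(r).as_matrix().T@R),2).tolist())
f=lambda L:np.concatenate([fk(q,L)[0]-p for q,p,r in D]+[(np.array(L)-[350,500,500,300,0,0,0])*[.01,.01,.01,.01,.05,.05,1]])
r=least_squares(f,[350,500,500,300,0,0,0]);print(np.round(r.x,1),np.round(r.fun,1))
E
python3 kin.py
```

```text
[[0.0, 1.0, 0.0], [-1.0, 0.0, 0.0], [0.0, -0.0, 1.0]]
[[-0.0, 1.0, -0.0], [-1.0, -0.0, 0.0], [0.0, 0.0, 1.0]]
[[0.0, 1.0, -0.0], [-1.0, 0.0, 0.0], [0.0, 0.0, 1.0]]
[171.5 466.5 470.8 145.4 124.4   1.3   0. ] [ 21.8  -7.5   1.8   2.3 -11.3  -2.9  -0.7   3.    1.   -1.8  -0.3  -0.3
  -1.5   6.2   0.1   0. ]
```

```bash
cat > kin.py <<'E'
from h import *
from scipy.optimize import least_squares
def ry(a): return Ro.from_euler('y',a).as_matrix()
def rz(a): return Ro.from_euler('z',a).as_matrix()
def fk(q,L):
    h,L1,L2,Lt,a,b,c=L
    R=rz(q[0]);p=R@[a,c,h];R=R@ry(q[1]);p=p+R@[0,0,L1];R=R@ry(q[2]);p=p+R@[b,0,L2];R=R@rz(q[3])@ry(q[4]);R=R@rz(q[5]);p=p+R@[0,0,Lt];return p,R@rz(-np.pi/2).T@rz(np.pi) if False else R@np.array([[0,-1,0],[1,0,0],[0,0,1.]])
D=[([1.236,.379,1.7345,0,1.028,-.033],[208.075,668.373,213.932]),
([.28462,-.04109,2.37604,-.32422,.30634,-1.145],[496.49,142.63,187.92]),
([.414,.079,2.335,-.79,.306,-.576],[509.9,186.8,159.1])]
q0=[155,409,367,350,0,0,23]
f=lambda L:np.concatenate([(fk(q,L)[0]-p)/[1,1,1] for q,p in D]+[(np.array(L)-q0)*[.01,.01,.01,.01,.1,.1,.1]])
r=least_squares(f,q0);L=r.x
if __name__=='__main__': print(np.round(L,1),np.round(r.fun,1))
E
python3 kin.py
```

```text
[284.5 557.1 591.8 262.4  -1.8  22.9  22.6] [ 0.3 -0.5  0.4 -1.1 -0.4 -0.1  1.2  1.1 -0.3  1.3  1.5  2.2 -0.9 -0.2
  2.3 -0. ]
```

```bash
cat > ik.py <<'E'
from kin import *
from fit import run,pts
x,_=run();th=x[2];e=np.array([np.cos(th),np.sin(th),0]);n=np.array([-np.sin(th),np.cos(th),0]);o=np.array([x[0],x[1],0])
lo=np.array([-2.77,-.74,0,-1.06,.31,-3.08]);hi=np.array([2.77,2.19,2.66,4.2,2.87,3.08])
def ik(p,R,seeds):
    out=[]
    for s in seeds:
        g=lambda q:np.concatenate([(fk(q,L)[0]-p)/10,Ro.from_matrix(R.T@fk(q,L)[1]).as_rotvec()*20])
        r=least_squares(g,np.clip(s,lo+.01,hi-.01),bounds=(lo,hi));out.append((r.cost,r.x))
    return sorted(out,key=lambda a:a[0])
ny=x[9]
def tcpof(phi,yb,l,rad=74,flip=False):
    a=phi-.26;g=o+e*(-12-rad*np.cos(a))+n*(ny+50-yb)+np.array([0,0,80+rad*np.sin(a)])
    R=lean(th,l)
    if flip: R=R@np.diag([-1,-1,1])
    return g+19*R[:,2],R
E
python3 - <<'E'
from ik import *
rng=np.random.default_rng(0)
seeds=[np.array([.3,a,b,c,d,f]) for a in (.1,.8) for b in (2.3,1.6) for c in (0,3.14) for d in (.5,) for f in (-1.5,1.5)]
for flip in (False,True):
  for l in (.5,.6,.75):
    for phi,yb in ((0,0),(.7,0),(.7,50),(0,50)):
        p,R=tcpof(phi,yb,l,flip=flip);r=ik(p,R,seeds)
        ok=[np.round(q,2).tolist() for c,q in r if c<1e-3]
        u=[];[u.append(q) for q in ok if all(np.abs(np.array(q)-v).max()>.05 for v in u)]
        print(flip,l,phi,yb,u if u else ('best',round(r[0][0],3),np.round(r[0][1],2).tolist()))
E
```

```text
False 0.5 0 0 ('best', np.float64(6.431), [0.35, 0.4, 2.36, 3.8, 0.31, 1.09])
False 0.5 0.7 0 ('best', np.float64(3.256), [0.32, 0.25, 2.22, -0.43, 0.31, -1.0])
False 0.5 0.7 50 ('best', np.float64(4.062), [0.18, 0.24, 2.23, -0.1, 0.31, -1.44])
False 0.5 0 50 ('best', np.float64(6.802), [0.18, 0.39, 2.38, 3.24, 0.31, 1.5])
False 0.6 0 0 ('best', np.float64(1.595), [0.31, 0.39, 2.37, 3.55, 0.31, 1.31])
False 0.6 0.7 0 ('best', np.float64(4.899), [0.36, 0.29, 2.37, 3.93, 0.31, 0.96])
False 0.6 0.7 50 ('best', np.float64(5.623), [0.19, 0.29, 2.4, 3.28, 0.31, 1.47])
False 0.6 0 50 ('best', np.float64(1.679), [0.18, 0.38, 2.38, 3.22, 0.31, 1.52])
False 0.75 0 0 [[0.3, 0.39, 2.38, 3.43, 0.39, 1.42]]
False 0.75 0.7 0 ('best', np.float64(0.116), [0.31, 0.28, 2.39, 3.53, 0.31, 1.31])
False 0.75 0.7 50 ('best', np.float64(0.168), [0.18, 0.27, 2.4, 3.22, 0.31, 1.52])
False 0.75 0 50 [[0.18, 0.38, 2.4, 3.2, 0.39, 1.54]]
True 0.5 0 0 ('best', np.float64(6.431), [0.35, 0.4, 2.36, 3.8, 0.31, -2.05])
True 0.5 0.7 0 ('best', np.float64(3.256), [0.32, 0.25, 2.22, -0.43, 0.31, 2.14])
True 0.5 0.7 50 ('best', np.float64(4.062), [0.18, 0.24, 2.23, -0.1, 0.31, 1.7])
True 0.5 0 50 ('best', np.float64(6.802), [0.18, 0.39, 2.38, 3.24, 0.31, -1.64])
True 0.6 0 0 ('best', np.float64(1.595), [0.31, 0.39, 2.37, 3.55, 0.31, -1.83])
True 0.6 0.7 0 ('best', np.float64(4.899), [0.36, 0.29, 2.37, 3.93, 0.31, -2.18])
True 0.6 0.7 50 ('best', np.float64(5.623), [0.19, 0.29, 2.4, 3.28, 0.31, -1.67])
True 0.6 0 50 ('best', np.float64(1.679), [0.18, 0.38, 2.38, 3.22, 0.31, -1.62])
True 0.75 0 0 [[0.3, 0.39, 2.38, 3.43, 0.39, -1.72]]
True 0.75 0.7 0 ('best', np.float64(0.116), [0.31, 0.28, 2.39, 3.53, 0.31, -1.83])
True 0.75 0.7 50 ('best', np.float64(0.168), [0.18, 0.27, 2.4, 3.22, 0.31, -1.62])
True 0.75 0 50 [[0.18, 0.38, 2.4, 3.2, 0.39, -1.6]]
```

```bash
cat >> ik.py <<'E'
def rowsof(Q,p=None,R=None,fl=4):
    # rows between successive joint vectors by FK
    for a,b in zip(Q[:-1],Q[1:]):
        pa,Ra=fk(a,L);pb,Rb=fk(b,L)
        print(np.round(Ra.T@(pb-pa)/10,2).tolist(),np.round(Ro.from_matrix(Ra.T@Rb).as_rotvec(),3).tolist())
E
python3 - <<'E'
from ik import *
q=np.array(observe()['qpos']);print(np.round(q,3),fk(q,L)[0],observe()['ee_pos'])
for l in (.75,.8,.85):
    Z=np.array([.3,.35,2.38,3.4,.4,-1.7]);
    for phi,yb,back in ((0,0,90),(0,0,0),(.7,0,0),(.7,50,0),(0,50,0),(0,50,90)):
        p,R=tcpof(phi,yb,l,flip=True);c,z=ik(p-back*R[:,2],R,[Z])[0];print(l,phi,yb,back,round(c,4),np.round(z,3).tolist())
A=q.copy();A[4]=.34;A[0]=-.05
print('A');rowsof([q+(A-q)*k/10 for k in range(11)])
E
```

```text
[ 0.413  0.08   2.334 -0.787  0.306 -0.58 ] [511.18065467 187.61807352 158.27675956] [510.12462535 186.42542978 158.88184908]
0.75 0 0 90 0.0982 [0.34, 0.156, 2.504, 3.616, 0.31, -1.886]
0.75 0 0 0 0.0 [0.304, 0.391, 2.382, 3.426, 0.39, -1.72]
0.75 0.7 0 0 0.1158 [0.308, 0.277, 2.387, 3.534, 0.31, -1.831]
0.75 0.7 50 0 0.1678 [0.18, 0.27, 2.403, 3.221, 0.31, -1.623]
0.75 0 50 0 0.0 [0.179, 0.384, 2.396, 3.2, 0.39, -1.601]
0.75 0 50 90 0.1927 [0.187, 0.147, 2.524, 3.24, 0.31, -1.636]
0.8 0 0 90 0.0 [0.339, 0.164, 2.519, 3.543, 0.358, -1.814]
0.8 0 0 0 0.0 [0.307, 0.406, 2.396, 3.399, 0.468, -1.689]
0.8 0.7 0 0 0.0 [0.306, 0.28, 2.395, 3.484, 0.345, -1.783]
0.8 0.7 50 0 0.0 [0.179, 0.271, 2.409, 3.212, 0.339, -1.615]
0.8 0 50 0 0.0 [0.18, 0.4, 2.41, 3.194, 0.469, -1.595]
0.8 0 50 90 0.0 [0.186, 0.152, 2.536, 3.226, 0.347, -1.622]
0.85 0 0 90 0.0 [0.346, 0.188, 2.539, 3.491, 0.449, -1.756]
0.85 0 0 0 0.0 [0.311, 0.424, 2.409, 3.38, 0.547, -1.667]
0.85 0.7 0 0 0.0 [0.309, 0.294, 2.409, 3.443, 0.422, -1.739]
0.85 0.7 50 0 0.0 [0.18, 0.285, 2.424, 3.203, 0.418, -1.605]
0.85 0 50 0 0.0 [0.18, 0.418, 2.423, 3.19, 0.55, -1.59]
0.85 0 50 90 0.0 [0.188, 0.176, 2.556, 3.214, 0.441, -1.609]
A
[-0.33, -2.53, 0.43] [0.027, 0.005, 0.04]
[-0.33, -2.52, 0.44] [0.027, 0.005, 0.04]
[-0.32, -2.52, 0.44] [0.026, 0.005, 0.04]
[-0.32, -2.52, 0.45] [0.026, 0.006, 0.04]
[-0.32, -2.51, 0.45] [0.026, 0.006, 0.04]
[-0.32, -2.51, 0.45] [0.026, 0.006, 0.04]
[-0.32, -2.51, 0.46] [0.026, 0.006, 0.04]
[-0.31, -2.5, 0.46] [0.026, 0.006, 0.04]
[-0.31, -2.5, 0.47] [0.026, 0.006, 0.04]
[-0.31, -2.5, 0.47] [0.026, 0.006, 0.04]
```

Request:
send_rows(rows=[{"offset": [-0.3, -2.5, 0.4], "rot": [0.027, 0.005, 0.04], "grip": 55}, {"offset": [-0.3, -2.5, 0.4], "rot": [0.027, 0.005, 0.04], "grip": 55}, {"offset": [-0.3, -2.5, 0.4], "rot": [0.026, 0.005, 0.04], "grip": 55}, {"offset": [-0.3, -2.5, 0.4], "rot": [0.026, 0.006, 0.04], "grip": 55}, {"offset": [-0.3, -2.5, 0.4], "rot": [0.026, 0.006, 0.04], "grip": 55}, {"offset": [-0.3, -2.5, 0.4], "rot": [0.026, 0.006, 0.04], "grip": 55}, {"offset": [-0.3, -2.5, 0.5], "rot": [0.026, 0.006, 0.04], "grip": 55}, {"offset": [-0.3, -2.5, 0.5], "rot": [0.026, 0.006, 0.04], "grip": 55}, {"offset": [-0.3, -2.5, 0.5], "rot": [0.026, 0.006, 0.04], "grip": 55}, {"offset": [-0.3, -2.5, 0.5], "rot": [0.026, 0.006, 0.04], "grip": 55}, {"offset": [0, 0, 0], "rot": [0, 0, 0], "grip": 55}])

```text
time: 17.83
ee_pos: [530.4, -68.9, 156.7]
ee_rot: [0.459, 2.591, -0.253]
ft_force: [-0.3, -0.2, -0.3]
width: 50.1
```

```bash
python3 - <<'E'
from ik import *
s=observe();q=np.array(s['qpos']);print(np.round(q,3),fk(q,L)[0],s['ee_pos'])
p,R=tcpof(0,0,.82,flip=True);z=ik(p-90*R[:,2],R,[np.array([.3,.2,2.5,3.5,.4,-1.7])])[0][1]
B=z.copy();B[0]=-.05
# q1..q3 slightly raised; q5 kept off limit
Q=[q+(B-q)*k/32 for k in range(33)]
for k,a in enumerate(Q): a[4]=.306+.06*min(1,k/6) if k<26 else a[4]
for k in (0,8,16,24,32):print(np.round(Q[k],2),np.round(fk(Q[k],L)[0]),np.round(fk(Q[k],L)[1][:,2],2))
rowsof(Q)
E
```

```text
[-0.055  0.077  2.338 -0.785  0.339 -0.578] [532.06102276 -68.19509801 156.12056661] [530.42008299 -68.91130439 156.68153632]
[-0.05  0.08  2.34 -0.78  0.31 -0.58] [539. -63. 158.] [ 0.46 -0.24 -0.85]
[-0.05  0.1   2.39  0.29  0.37 -0.88] [477.  24. 106.] [ 0.3   0.09 -0.95]
[-0.05  0.12  2.43  1.37  0.37 -1.18] [499.  89. 116.] [ 0.47  0.33 -0.82]
[-0.05  0.15  2.48  2.44  0.37 -1.49] [538.  56. 130.] [ 0.71  0.19 -0.68]
[-0.05  0.17  2.53  3.52  0.39 -1.79] [513. -40. 109.] [ 0.71 -0.18 -0.68]
[1.62, 0.34, 0.15] [-0.013, 0.048, 0.088]
[1.61, 0.34, 0.16] [-0.014, 0.048, 0.088]
[1.6, 0.35, 0.17] [-0.015, 0.048, 0.088]
[1.57, 0.35, 0.18] [-0.017, 0.048, 0.088]
[1.53, 0.36, 0.19] [-0.019, 0.048, 0.088]
[1.49, 0.38, 0.19] [-0.021, 0.047, 0.088]
[1.23, 0.56, 0.2] [-0.029, 0.039, 0.088]
[1.15, 0.54, 0.2] [-0.029, 0.037, 0.088]
[1.06, 0.54, 0.2] [-0.03, 0.035, 0.089]
[0.97, 0.53, 0.19] [-0.031, 0.033, 0.089]
[0.87, 0.53, 0.18] [-0.032, 0.03, 0.09]
[0.77, 0.53, 0.17] [-0.033, 0.028, 0.09]
[0.67, 0.54, 0.16] [-0.033, 0.026, 0.09]
[0.57, 0.55, 0.14] [-0.034, 0.023, 0.09]
[0.47, 0.56, 0.13] [-0.035, 0.021, 0.091]
[0.37, 0.58, 0.11] [-0.036, 0.018, 0.091]
[0.26, 0.6, 0.09] [-0.037, 0.016, 0.091]
[0.16, 0.63, 0.07] [-0.038, 0.013, 0.091]
[0.06, 0.66, 0.05] [-0.038, 0.01, 0.091]
[-0.04, 0.69, 0.03] [-0.039, 0.008, 0.091]
[-0.14, 0.73, 0.01] [-0.04, 0.005, 0.091]
[-0.23, 0.77, -0.01] [-0.041, 0.003, 0.09]
[-0.32, 0.81, -0.03] [-0.042, 0.0, 0.09]
[-0.41, 0.86, -0.04] [-0.043, -0.002, 0.09]
[-0.49, 0.9, -0.06] [-0.043, -0.004, 0.09]
[-0.1, 0.99, -0.07] [-0.045, 0.011, 0.089]
[-0.6, 1.07, -0.09] [-0.047, -0.007, 0.088]
[-0.67, 1.13, -0.1] [-0.048, -0.009, 0.087]
[-0.74, 1.18, -0.11] [-0.049, -0.011, 0.087]
[-0.8, 1.24, -0.11] [-0.05, -0.013, 0.086]
[-0.85, 1.3, -0.12] [-0.051, -0.015, 0.086]
[-0.9, 1.35, -0.12] [-0.052, -0.017, 0.085]
```

Request:
send_rows(rows=[{"offset": [1.6, 0.3, 0.15], "rot": [-0.013, 0.048, 0.088], "grip": 55}, {"offset": [1.6, 0.3, 0.15], "rot": [-0.014, 0.048, 0.088], "grip": 55}, {"offset": [1.6, 0.35, 0.15], "rot": [-0.015, 0.048, 0.088], "grip": 55}, {"offset": [1.6, 0.35, 0.2], "rot": [-0.017, 0.048, 0.088], "grip": 55}, {"offset": [1.5, 0.35, 0.2], "rot": [-0.019, 0.048, 0.088], "grip": 55}, {"offset": [1.5, 0.4, 0.2], "rot": [-0.021, 0.047, 0.088], "grip": 55}, {"offset": [1.2, 0.55, 0.2], "rot": [-0.029, 0.039, 0.088], "grip": 55}, {"offset": [1.15, 0.55, 0.2], "rot": [-0.029, 0.037, 0.088], "grip": 55}, {"offset": [1.05, 0.55, 0.2], "rot": [-0.03, 0.035, 0.089], "grip": 55}, {"offset": [0.95, 0.55, 0.2], "rot": [-0.031, 0.033, 0.089], "grip": 55}, {"offset": [0.85, 0.55, 0.2], "rot": [-0.032, 0.03, 0.09], "grip": 55}, {"offset": [0.75, 0.55, 0.15], "rot": [-0.033, 0.028, 0.09], "grip": 55}])

```text
time: 18.83
ee_pos: [474.5, 62.4, 105.1]
ee_rot: [1.848, 2.305, 0.608]
ft_force: [-0.4, 0.3, 0.1]
width: 49.9
```

```bash
cat > b.py <<'E'
from ik import *
import sys
s=observe();q=np.array(s['qpos']);print(np.round(q,3),fk(q,L)[0],s['ee_pos'])
p,R=tcpof(0,0,.82,flip=True);z=ik(p-90*R[:,2],R,[np.array([.3,.2,2.5,3.5,.4,-1.7])])[0][1]
B=z.copy();B[0]=float(sys.argv[2]) if len(sys.argv)>2 else B[0];N=int(sys.argv[1]);B[4]=.4
rowsof([q+(B-q)*k/N for k in range(N+1)])
E
python3 b.py 20 -.05
```

```text
[-0.059  0.116  2.404  0.758  0.372 -0.957] [479.16279756  59.81877803 104.14869769] [474.48076962  62.37479224 105.14203272]
[0.83, 0.51, 0.16] [-0.032, 0.031, 0.089]
[0.73, 0.53, 0.15] [-0.034, 0.029, 0.089]
[0.62, 0.55, 0.13] [-0.035, 0.026, 0.089]
[0.51, 0.58, 0.12] [-0.036, 0.023, 0.09]
[0.41, 0.61, 0.1] [-0.037, 0.021, 0.09]
[0.3, 0.65, 0.07] [-0.039, 0.018, 0.09]
[0.19, 0.69, 0.05] [-0.04, 0.015, 0.09]
[0.08, 0.73, 0.03] [-0.041, 0.013, 0.089]
[-0.02, 0.78, 0.01] [-0.043, 0.01, 0.089]
[-0.13, 0.83, -0.01] [-0.044, 0.007, 0.089]
[-0.23, 0.88, -0.03] [-0.045, 0.004, 0.089]
[-0.32, 0.93, -0.05] [-0.046, 0.002, 0.088]
[-0.42, 0.99, -0.07] [-0.047, -0.001, 0.088]
[-0.5, 1.05, -0.09] [-0.048, -0.004, 0.088]
[-0.59, 1.11, -0.1] [-0.049, -0.006, 0.087]
[-0.67, 1.16, -0.11] [-0.05, -0.009, 0.086]
[-0.74, 1.22, -0.12] [-0.051, -0.011, 0.086]
[-0.81, 1.28, -0.13] [-0.052, -0.014, 0.085]
[-0.87, 1.34, -0.13] [-0.053, -0.016, 0.085]
[-0.93, 1.39, -0.13] [-0.053, -0.018, 0.084]
```

Works well: q4 is swinging through. Continue.

Request:
send_rows(rows=[{"offset": [0.8, 0.5, 0.15], "rot": [-0.032, 0.031, 0.089], "grip": 55}, {"offset": [0.7, 0.5, 0.15], "rot": [-0.034, 0.029, 0.089], "grip": 55}, {"offset": [0.6, 0.55, 0.15], "rot": [-0.035, 0.026, 0.089], "grip": 55}, {"offset": [0.5, 0.6, 0.1], "rot": [-0.036, 0.023, 0.09], "grip": 55}, {"offset": [0.4, 0.6, 0.1], "rot": [-0.037, 0.021, 0.09], "grip": 55}, {"offset": [0.3, 0.65, 0.05], "rot": [-0.039, 0.018, 0.09], "grip": 55}, {"offset": [0.2, 0.7, 0.05], "rot": [-0.04, 0.015, 0.09], "grip": 55}, {"offset": [0.1, 0.75, 0.05], "rot": [-0.041, 0.013, 0.089], "grip": 55}, {"offset": [0, 0.8, 0], "rot": [-0.043, 0.01, 0.089], "grip": 55}, {"offset": [-0.1, 0.8, 0], "rot": [-0.044, 0.007, 0.089], "grip": 55}])

```text
time: 19.67
ee_pos: [528.5, 78.2, 132.6]
ee_rot: [2.628, 1.176, 1.218]
ft_force: [0.1, 0.8, 0.5]
width: 50.2
```

```bash
python3 b.py 11 .02; python3 b.py 11 | tail -11
```

```text
[-0.058  0.15   2.465  2.147  0.389 -1.385] [533.27369009  75.2320559  129.39523337] [528.48751679  78.2220916  132.63369787]
[0.01, 0.53, 0.02] [-0.037, 0.005, 0.076]
[-0.09, 0.55, 0.0] [-0.038, 0.003, 0.076]
[-0.18, 0.58, -0.02] [-0.038, 0.001, 0.076]
[-0.28, 0.61, -0.04] [-0.039, -0.002, 0.075]
[-0.37, 0.65, -0.07] [-0.04, -0.004, 0.075]
[-0.46, 0.69, -0.09] [-0.04, -0.006, 0.075]
[-0.54, 0.73, -0.1] [-0.041, -0.008, 0.074]
[-0.62, 0.77, -0.12] [-0.042, -0.01, 0.074]
[-0.7, 0.82, -0.13] [-0.042, -0.012, 0.074]
[-0.77, 0.87, -0.15] [-0.043, -0.014, 0.073]
[-0.84, 0.92, -0.16] [-0.043, -0.016, 0.073]
[0.91, -0.74, 0.31] [-0.018, 0.014, 0.056]
[0.73, -0.79, 0.25] [-0.018, 0.011, 0.056]
[0.54, -0.82, 0.2] [-0.018, 0.008, 0.056]
[0.34, -0.84, 0.13] [-0.018, 0.005, 0.056]
[0.15, -0.85, 0.07] [-0.018, 0.002, 0.056]
[-0.04, -0.84, 0.01] [-0.019, -0.002, 0.056]
[-0.22, -0.81, -0.06] [-0.019, -0.005, 0.055]
[-0.4, -0.77, -0.12] [-0.02, -0.008, 0.055]
[-0.58, -0.72, -0.18] [-0.02, -0.01, 0.054]
[-0.75, -0.66, -0.24] [-0.021, -0.013, 0.054]
[-0.91, -0.58, -0.29] [-0.022, -0.016, 0.053]
```

Request:
send_rows(rows=[{"offset": [0.9, -0.7, 0.3], "rot": [-0.018, 0.014, 0.056], "grip": 55}, {"offset": [0.7, -0.8, 0.25], "rot": [-0.018, 0.011, 0.056], "grip": 55}, {"offset": [0.5, -0.8, 0.2], "rot": [-0.018, 0.008, 0.056], "grip": 55}, {"offset": [0.35, -0.85, 0.15], "rot": [-0.018, 0.005, 0.056], "grip": 55}, {"offset": [0.15, -0.85, 0.05], "rot": [-0.018, 0.002, 0.056], "grip": 55}, {"offset": [0, -0.85, 0], "rot": [-0.019, -0.002, 0.056], "grip": 55}, {"offset": [-0.2, -0.8, -0.05], "rot": [-0.019, -0.005, 0.055], "grip": 55}, {"offset": [-0.4, -0.75, -0.1], "rot": [-0.02, -0.008, 0.055], "grip": 55}, {"offset": [-0.6, -0.7, -0.2], "rot": [-0.02, -0.01, 0.054], "grip": 55}, {"offset": [-0.75, -0.65, -0.25], "rot": [-0.021, -0.013, 0.054], "grip": 55}, {"offset": [-0.9, -0.6, -0.3], "rot": [-0.022, -0.016, 0.053], "grip": 55}, {"offset": [0, 0, 0], "rot": [0, 0, 0], "grip": 55}])

```text
time: 20.67
ee_pos: [484.0, 161.4, 112.8]
ee_rot: [-2.822, -0.212, -1.232]
ft_force: [-0.0, -0.2, 0.0]
width: 49.6
```

```bash
cat > go.py <<'E'
from ik import *
import sys
a=[float(v) for v in sys.argv[1:]]  # phi yb lean rad back
s=observe();Rn=Ro.from_rotvec(s['ee_rot']).as_matrix();g=np.array(s['ee_pos'])-19*Rn[:,2]-o
print('q',np.round(s['qpos'],3),'ee',np.round(s['ee_pos'],1),'lean',round(np.arccos(-Rn[2,2]),3),'grasp cell',np.round([g@e,g@n,g[2]],1),'ft',np.round(s['ft_force'],1),'w',round(float(s['width']),1))
pv=g@e+12,g[2]-80;print('radius',np.round(np.hypot(*pv),1),'phi',round(np.arctan2(pv[1],-pv[0])+.26,3),'pivot y',round(ny+50,1))
p,R=tcpof(a[0],a[1],a[2],a[3],True);plan([(p-a[4]*R[:,2],R)],s)
E
python3 go.py 0 0 .82 74 70
python3 - <<'E'
from fit import *
x,_=run();P=pts(x);f=grab_frame('wrist');C=cam('wrist')
for q,k in [('handle_grip','grip'),('handle_pivot','pivot'),('notch_thrown','notch'),('shelf_edge','shelf')]: print(q,[(np.round(r['location']),round(r['confidence'],2)) for r in tip_of('wrist',q)[:3]],np.round(proj(C,P[k])))
E
```

```text
q [ 0.358  0.18   2.523  3.55   0.404 -1.809] ee [484.  161.4 112.8] lean 0.823 grasp cell [-154.5  165.9  125.7] ft [-0.  -0.2  0. ] w 49.6
radius 149.7 phi 0.57 pivot y 162.2
1 rows; first/last offset,rot 
   [0.1, 0.36, 2.61] [0.002, -0.003, 0.004]
handle_grip [(array([291., 222.]), 0.8), (array([134., 148.]), 0.66)] [289. 226.]
handle_pivot [(array([294., 133.]), 0.93)] [289. 138.]
notch_thrown [(array([356., 161.]), 0.88)] [353. 160.]
shelf_edge [(array([446., 181.]), 0.18)] [319.  36.]
```

Request:
send_rows(rows=[{"offset": [0.1, 0.5, 2.6], "rot": [0, 0, 0.004], "grip": 55}, {"offset": [0, 0, 2.5], "rot": [0, 0, 0], "grip": 55}, {"offset": [0, 0, 2.5], "rot": [0, 0, 0], "grip": 55}, {"offset": [0, 0, 1.5], "rot": [0, 0, 0], "grip": 55}, {"offset": [0, 0, 0], "rot": [0, 0, 0], "grip": 55}])

```text
time: 21.33
ee_pos: [554.7, 165.3, 51.3]
ee_rot: [-2.82, -0.208, -1.234]
ft_force: [-0.5, 1.0, -0.7]
width: 50.1
```

```bash
python3 go.py 0 0 .82 74 0
python3 - <<'E'
from fit import *
x,_=run();P=pts(x);f=grab_frame('wrist');C=cam('wrist')
for k,c in [('grip',(255,0,0)),('pivot',(255,0,0)),('ball',(0,255,0))]: cv2.circle(f,tuple(int(v) for v in proj(C,P[k])),3,c,1)
save('w7',f)
E
```

```text
q [ 0.303  0.429  2.386  3.385  0.505 -1.679] ee [554.7 165.3  51.3] lean 0.825 grasp cell [-84.1 159.4  64.2] ft [-0.5  1.  -0.7] w 50.1
radius 73.8 phi 0.044 pivot y 162.2
1 rows; first/last offset,rot 
   [-0.2, -0.29, 0.26] [0.002, -0.005, 0.002]
```

View pics/w7.png

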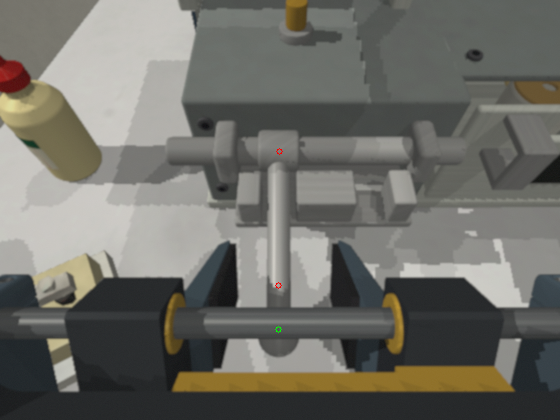

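Request:
send_rows(rows=[{"offset": [-0.1, -0.2, 0.2], "rot": [0, 0, 0], "grip": 45}, {"offset": [0, 0, 0], "rot": [0, 0, 0], "grip": 30}, {"offset": [0, 0, 0], "rot": [0, 0, 0], "grip": 20}, {"offset": [0, 0, 0], "rot": [0, 0, 0], "grip": 10}, {"offset": [0, 0, 0], "rot": [0, 0, 0], "grip": 5}, {"offset": [0, 0, 0], "rot": [0, 0, 0], "grip": 5}, {"offset": [0, 0, 0], "rot": [0, 0, 0], "grip": 5}])

```text
time: 21.97
ee_pos: [553.2, 167.8, 50.8]
ee_rot: [-2.819, -0.209, -1.235]
ft_force: [-3.3, -0.8, 2.2]
width: 14.7
```

```bash
python3 go.py 0.25 0 .82 74 0; cat >> ik.py <<'E'
E
python3 - <<'E'
from ik import *
# arc rows in tool axes, lean fixed
pr=None
for phi in (.04,.15,.3,.45,.6,.75):
    p,R=tcpof(phi,0,.82,74,True)
    if pr is not None: print(phi,np.round(R.T@(p-pr)/10,2).tolist())
    pr=p
E
```

```text
q [ 0.311  0.43   2.387  3.393  0.508 -1.682] ee [553.2 167.8  50.8] lean 0.826 grasp cell [-85.2 162.1  63.7] ft [-3.3 -0.8  2.2] w 14.7
radius 75.0 phi 0.041 pivot y 162.2
1 rows; first/last offset,rot 
   [1.08, -0.01, -1.11] [0.001, -0.006, 0.002]
0.15 [0.5, -0.0, -0.65]
0.3 [0.78, 0.0, -0.78]
0.45 [0.89, -0.0, -0.66]
0.6 [0.98, 0.0, -0.52]
0.75 [1.05, 0.0, -0.37]
```

Request:
send_rows(rows=[{"offset": [0, 0, 0], "rot": [0, 0, 0], "grip": 0}, {"offset": [0.25, 0, -0.3], "rot": [0, 0, 0], "grip": 0}, {"offset": [0.25, 0, -0.3], "rot": [0, 0, 0], "grip": 0}, {"offset": [0.4, 0, -0.4], "rot": [0, 0, 0], "grip": 0}, {"offset": [0.4, 0, -0.4], "rot": [0, 0, 0], "grip": 0}, {"offset": [0, 0, 0], "rot": [0, 0, 0], "grip": 0}])

```text
time: 22.47
ee_pos: [551.9, 167.7, 70.6]
ee_rot: [-2.819, -0.208, -1.235]
ft_force: [-0.5, -0.1, -6.1]
width: 11.5
```

```bash
python3 go.py 0.6 0 .82 75 0
```

```text
q [ 0.311  0.375  2.396  3.417  0.463 -1.708] ee [551.9 167.7  70.6] lean 0.826 grasp cell [-86.5 162.2  83.5] ft [-0.5 -0.1 -6.1] w 11.5
radius 74.6 phi 0.307 pivot y 162.2
1 rows; first/last offset,rot 
   [1.83, -0.01, -1.18] [0.001, -0.006, 0.001]
```

Request:
send_rows(rows=[{"offset": [0.45, 0, -0.35], "rot": [0, 0, 0], "grip": 0}, {"offset": [0.45, 0, -0.3], "rot": [0, 0, 0], "grip": 0}, {"offset": [0.45, 0, -0.3], "rot": [0, 0, 0], "grip": 0}, {"offset": [0.5, 0, -0.25], "rot": [0, 0, 0], "grip": 0}, {"offset": [0.5, 0, -0.2], "rot": [0, 0, 0], "grip": 0}, {"offset": [0.55, 0, -0.15], "rot": [0, 0, 0], "grip": 0}, {"offset": [0, 0, 0], "rot": [0, 0, 0], "grip": 0}])

```text
time: 23.05
ee_pos: [558.3, 168.6, 101.2]
ee_rot: [-2.821, -0.209, -1.23]
ft_force: [-13.5, -0.4, -0.5]
width: 11.1
```

```bash
python3 go.py 0.75 50 .82 75 0
```

```text
q [ 0.308  0.296  2.391  3.468  0.379 -1.766] ee [558.3 168.6 101.2] lean 0.822 grasp cell [-80.  162.1 114.1] ft [-13.5  -0.4  -0.5] w 11.1
radius 76.1 phi 0.725 pivot y 162.2
2 rows; first/last offset,rot 
   [0.1, 2.49, 0.03] [0.0, -0.001, 0.001]
   [0.1, 2.49, 0.03] [0.0, -0.001, 0.001]
```

Request:
send_rows(rows=[{"offset": [-0.1, 0, -0.1], "rot": [0, 0, 0], "grip": 0}, {"offset": [0, 0.4, 0], "rot": [0, 0, 0], "grip": 0}, {"offset": [0, 0.5, 0], "rot": [0, 0, 0], "grip": 0}, {"offset": [0, 0.5, 0], "rot": [0, 0, 0], "grip": 0}, {"offset": [0, 0.5, 0], "rot": [0, 0, 0], "grip": 0}, {"offset": [0, 0, 0], "rot": [0, 0, 0], "grip": 0}])

```text
time: 23.55
ee_pos: [561.3, 149.7, 101.8]
ee_rot: [-2.818, -0.21, -1.235]
ft_force: [-7.3, -11.0, 3.8]
width: 10.7
```

Request:
send_rows(rows=[{"offset": [0, 0.5, 0], "rot": [0, 0, 0], "grip": 0}, {"offset": [0, 0.5, 0], "rot": [0, 0, 0], "grip": 0}, {"offset": [0, 0.5, 0], "rot": [0, 0, 0], "grip": 0}, {"offset": [0, 0.5, 0], "rot": [0, 0, 0], "grip": 0}, {"offset": [0, 0.3, 0], "rot": [0, 0, 0], "grip": 0}, {"offset": [0, 0, 0], "rot": [0, 0, 0], "grip": 0}])

```text
time: 24.05
ee_pos: [564.8, 126.6, 101.7]
ee_rot: [-2.819, -0.208, -1.235]
ft_force: [-5.1, -3.1, -2.6]
width: 11.2
```

Request:
send_rows(rows=[{"offset": [0, 0.3, 0], "rot": [0, 0, 0], "grip": 0}, {"offset": [0, 0.2, 0], "rot": [0, 0, 0], "grip": 0}, {"offset": [0, 0.2, 0], "rot": [0, 0, 0], "grip": 0}, {"offset": [0, 0, 0], "rot": [0, 0, 0], "grip": 0}])

```text
time: 24.38
ee_pos: [565.8, 119.8, 101.6]
ee_rot: [-2.819, -0.208, -1.235]
ft_force: [-4.9, -1.4, -1.7]
width: 11.2
```

```bash
python3 go.py 0.75 50 .82 75 0
```

```text
q [ 0.181  0.288  2.406  3.214  0.378 -1.616] ee [565.8 119.8 101.6] lean 0.825 grasp cell [-79.8 112.7 114.5] ft [-4.9 -1.4 -1.7] w 11.2
radius 76.1 phi 0.731 pivot y 162.2
1 rows; first/last offset,rot 
   [0.16, 0.05, 0.07] [0.002, -0.005, 0.001]
```

Request:
send_rows(rows=[{"offset": [0, 0.15, 0], "rot": [0, 0, 0], "grip": 0}, {"offset": [0, 0.15, 0], "rot": [0, 0, 0], "grip": 0}, {"offset": [0, 0, 0], "rot": [0, 0, 0], "grip": 0}])

```text
time: 24.63
ee_pos: [566.2, 117.0, 101.6]
ee_rot: [-2.819, -0.208, -1.235]
ft_force: [-5.0, -0.1, -1.9]
width: 11.0
```

Request:
send_rows(rows=[{"offset": [0, 0.1, 0], "rot": [0, 0, 0], "grip": 0}, {"offset": [0, 0.1, 0], "rot": [0, 0, 0], "grip": 0}, {"offset": [0, 0, 0], "rot": [0, 0, 0], "grip": 0}])

```text
time: 24.88
ee_pos: [566.4, 115.8, 101.6]
ee_rot: [-2.818, -0.212, -1.234]
ft_force: [-7.3, 11.7, -2.7]
width: 11.1
```

```bash
python3 go.py 0.4 50 .82 75 0
```

```text
q [ 0.169  0.288  2.406  3.187  0.378 -1.601] ee [566.4 115.8 101.6] lean 0.825 grasp cell [-79.8 108.7 114.5] ft [-7.3 11.7 -2.7] w 11.1
radius 76.1 phi 0.731 pivot y 162.2
1 rows; first/last offset,rot 
   [-2.22, -0.36, 1.15] [0.0, -0.005, 0.003]
```

Request:
send_rows(rows=[{"offset": [0, -0.3, 0], "rot": [0, 0, 0], "grip": 0}, {"offset": [-0.5, 0, 0.2], "rot": [0, 0, 0], "grip": 0}, {"offset": [-0.5, 0, 0.2], "rot": [0, 0, 0], "grip": 0}, {"offset": [-0.5, 0, 0.25], "rot": [0, 0, 0], "grip": 0}, {"offset": [-0.45, 0, 0.3], "rot": [0, 0, 0], "grip": 0}, {"offset": [-0.45, 0, 0.3], "rot": [0, 0, 0], "grip": 0}, {"offset": [0, 0, 0], "rot": [0, 0, 0], "grip": 0}])

```text
time: 25.47
ee_pos: [561.8, 117.5, 76.5]
ee_rot: [-2.815, -0.208, -1.243]
ft_force: [7.1, 2.4, 2.5]
width: 11.3
```

```bash
python3 go.py 0.05 50 .82 75 0
```

```text
q [ 0.177  0.355  2.41   3.195  0.455 -1.6  ] ee [561.8 117.5  76.5] lean 0.831 grasp cell [-84.2 111.1  89.3] ft [7.1 2.4 2.5] w 11.3
radius 72.8 phi 0.389 pivot y 162.2
1 rows; first/last offset,rot 
   [-1.95, -0.12, 1.59] [0.001, -0.011, 0.002]
```

Request:
send_rows(rows=[{"offset": [-0.4, -0.1, 0.3], "rot": [0, 0, 0], "grip": 0}, {"offset": [-0.4, 0, 0.3], "rot": [0, 0, 0], "grip": 0}, {"offset": [-0.4, 0, 0.35], "rot": [0, 0, 0], "grip": 0}, {"offset": [-0.4, 0, 0.35], "rot": [0, 0, 0], "grip": 0}, {"offset": [0, 0, 0], "rot": [0, 0, 0], "grip": 0}])

```text
time: 25.88
ee_pos: [561.9, 118.4, 58.1]
ee_rot: [-2.81, -0.207, -1.252]
ft_force: [-4.2, -0.2, 34.9]
width: 11.4
```

```bash
python3 go.py 0.0 50 .82 75 0
```

```text
q [ 0.179  0.41   2.404  3.194  0.512 -1.596] ee [561.9 118.4  58.1] lean 0.838 grasp cell [-84.  112.   70.8] ft [-4.2 -0.2 34.9] w 11.4
radius 72.5 phi 0.133 pivot y 162.2
1 rows; first/last offset,rot 
   [-0.82, -0.03, 0.64] [0.001, -0.018, 0.001]
```

Request:
send_rows(rows=[{"offset": [0.1, 0, -0.1], "rot": [0, 0, 0], "grip": 0}, {"offset": [0, 0, 0], "rot": [0, 0, 0], "grip": 20}, {"offset": [0, 0, 0], "rot": [0, 0, 0], "grip": 30}, {"offset": [0, 0, 0], "rot": [0, 0, 0], "grip": 40}, {"offset": [0, 0, 0], "rot": [0, 0, 0], "grip": 50}, {"offset": [0, 0, 0], "rot": [0, 0, 0], "grip": 50}])

```text
time: 26.38
ee_pos: [557.3, 117.8, 56.0]
ee_rot: [-2.819, -0.208, -1.234]
ft_force: [-0.3, -0.4, -0.5]
width: 41.8
```

```bash
python3 go.py 0.0 50 .82 75 0
python3 - <<'E'
from fit import *
x,_=run();th=x[2];e=np.array([np.cos(th),np.sin(th),0]);n=np.array([-np.sin(th),np.cos(th),0]);o=np.array([x[0],x[1],0])
def at(phi,yb,r): a=phi-.26;return o+e*(-12-r*np.cos(a))+n*(x[9]+50-yb)+np.array([0,0,80+r*np.sin(a)])
f=grab_frame('wrist');C=cam('wrist')
for q in ['handle_grip','handle_pivot','notch_thrown']: print(q,[(np.round(r['location']),round(r['confidence'],2)) for r in tip_of('wrist',q)[:3]])
for phi in (0,.1,.2): print(phi,[np.round(proj(C,at(phi,50,r))) for r in (74,95,0)])
save('w8',f)
g=grab_frame('side');C=cam('side');save('s8',g)
for q in ['handle_grip','handle_pivot','notch_thrown','tray_push']: print(q,[(np.round(r['location'],1),round(r['confidence'],2)) for r in tip_of('side',q)[:3]])
for phi in (0,.1,.2): print(phi,[np.round(proj(C,at(phi,50,r)),1) for r in (74,95,0)])
E
```

```text
q [ 0.179  0.408  2.409  3.194  0.5   -1.596] ee [557.3 117.8  56. ] lean 0.825 grasp cell [-88.4 112.   68.9] ft [-0.3 -0.4 -0.5] w 41.8
radius 77.2 phi 0.115 pivot y 162.2
1 rows; first/last offset,rot 
   [-0.34, -0.02, 0.84] [0.001, -0.005, 0.001]
handle_grip [(array([284., 278.]), 0.67), (array([428., 206.]), 0.38)]
handle_pivot [(array([284., 150.]), 0.61)]
notch_thrown [(array([286., 184.]), 0.96)]
0 [array([284., 283.]), array([284., 325.]), array([284., 152.])]
0.1 [array([284., 281.]), array([284., 325.]), array([284., 152.])]
0.2 [array([284., 277.]), array([284., 322.]), array([284., 152.])]
handle_grip [(array([249.8, 210.3]), 0.43)]
handle_pivot [(array([264.2, 189.7]), 0.6)]
notch_thrown [(array([262. , 191.6]), 0.75)]
tray_push [(array([316.2, 213.9]), 0.61)]
0 [array([249.4, 210.2]), array([244.7, 216.6]), array([265.5, 188.4])]
0.1 [array([248.9, 208.5]), array([244. , 214.3]), array([265.5, 188.4])]
0.2 [array([248.6, 206.4]), array([243.6, 211.8]), array([265.5, 188.4])]
```

Request:
send_rows(rows=[{"offset": [0, 0, -1], "rot": [0, 0, 0], "grip": 55}, {"offset": [0, 0, -2], "rot": [0, 0, 0], "grip": 55}, {"offset": [0, 0, -3], "rot": [0, 0, 0], "grip": 55}, {"offset": [0, 0, -3], "rot": [0, 0, 0], "grip": 55}, {"offset": [0, 0, 0], "rot": [0, 0, 0], "grip": 55}])

```text
time: 27.25
ee_pos: [489.7, 108.1, 119.8]
ee_rot: [-2.817, -0.209, -1.238]
ft_force: [0.3, -0.3, 0.3]
width: 50.7
```

```bash
python3 - <<'E'
from fit import *
x,_=run();th=x[2];e=np.array([np.cos(th),np.sin(th),0]);n=np.array([-np.sin(th),np.cos(th),0]);o=np.array([x[0],x[1],0])
def at(phi,yb,r): a=phi-.26;return o+e*(-12-r*np.cos(a))+n*(x[9]+50-yb)+np.array([0,0,80+r*np.sin(a)])
S=[]
for nm in ['wrist','side','top']:
    f=grab_frame(nm);C=cam(nm);S.append(f)
    for q in ['handle_grip','handle_pivot','tray_push','nest_axis','tray_floor']: print(nm,q,[(np.round(r['location'],1),round(r['confidence'],2)) for r in tip_of(nm,q)[:3]])
    for phi in (0,.1,.2): print(phi,[np.round(proj(C,at(phi,50,r)),1).tolist() for r in (74,95,0)])
    print('push home',np.round(proj(C,o+e*-2+n*(-25)+np.array([0,0,50])),1),'10 out',np.round(proj(C,o+e*-12+n*(-25)+np.array([0,0,50])),1))
a=cv2.resize(S[0][40:300,90:470],(560,383));b=cv2.resize(S[1][150:260,215:345],(256,217),interpolation=2);c=cv2.resize(S[2][165:235,180:330],(0,0),fx=1.6,fy=1.6)
im=np.zeros((600,800,3),np.uint8);im[:383,:560]=a;b=cv2.resize(S[1][150:260,215:345],(256,217),interpolation=2);im[383:600,:256]=b;t=cv2.resize(S[2][165:235,180:330],(465,217),interpolation=2);im[383:600,300:765]=t
save('fin',im)
E
```

```text
wrist handle_grip [(array([285.8, 222.3]), 0.88)]
wrist handle_pivot [(array([287.3, 140.4]), 0.83)]
wrist tray_push [(array([432.3, 154.1]), 0.85)]
wrist nest_axis [(array([432.8, 153.6]), 0.27)]
wrist tray_floor []
0 [[283.9, 228.6], [283.9, 255.7], [283.9, 141.9]]
0.1 [[283.9, 225.8], [283.9, 252.9], [283.9, 141.9]]
0.2 [[283.9, 221.9], [284.0, 248.6], [283.9, 141.9]]
push home [433.1 156.6] 10 out [435.5 165.2]
side handle_grip []
side handle_pivot [(array([265.8, 189.7]), 0.7)]
side tray_push [(array([317.6, 213.1]), 0.85)]
side nest_axis [(array([391.8, 295.7]), 0.93), (array([184.3, 226. ]), 0.74), (array([306.7, 288.4]), 0.66)]
side tray_floor [(array([319.4, 206.9]), 0.8), (array([324.7, 208. ]), 0.46)]
0 [[249.4, 210.2], [244.7, 216.6], [265.5, 188.4]]
0.1 [[248.9, 208.5], [244.0, 214.3], [265.5, 188.4]]
0.2 [[248.6, 206.4], [243.6, 211.8], [265.5, 188.4]]
push home [314.1 215. ] 10 out [312.  217.4]
top handle_grip [(array([253.9, 207.4]), 0.62)]
top handle_pivot []
top tray_push [(array([297.9, 168.3]), 0.87)]
top nest_axis [(array([342.5, 231. ]), 0.91), (array([398.6, 187. ]), 0.57), (array([293.8, 152. ]), 0.5)]
top tray_floor [(array([289.9, 154.3]), 0.75)]
0 [[250.5, 208.6], [252.0, 216.9], [245.2, 178.9]]
0.1 [[250.3, 208.7], [251.8, 217.2], [245.2, 178.9]]
0.2 [[250.1, 208.5], [251.5, 217.0], [245.2, 178.9]]
push home [299.1 168.8] 10 out [299.8 172.6]
```

View pics/fin.png

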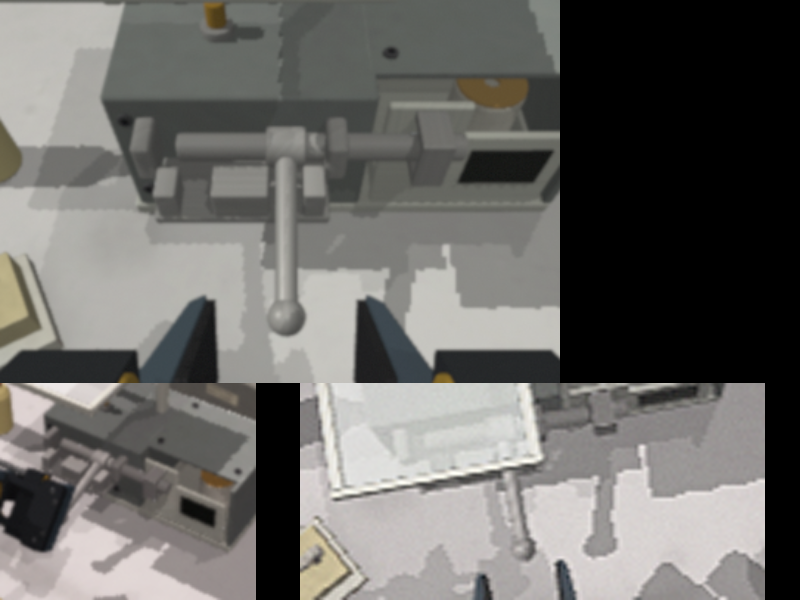

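```bash
python3 - <<'E'
from fit import *
x,_=run();th=x[2];e=np.array([np.cos(th),np.sin(th),0]);n=np.array([-np.sin(th),np.cos(th),0]);o=np.array([x[0],x[1],0])
def at(phi,yb,r): a=phi-.26;return o+e*(-12-r*np.cos(a))+n*(x[9]+50-yb)+np.array([0,0,80+r*np.sin(a)])
def circ(g,c,R):
    g=cv2.cvtColor(g,cv2.COLOR_BGR2GRAY);a,b=c[0]-30,c[1]-30;z=cv2.resize(g[b:b+60,a:a+60],None,fx=6,fy=6,interpolation=2)
    h=cv2.HoughCircles(z,cv2.HOUGH_GRADIENT,1.5,300,param1=80,param2=15,minRadius=int(R*6*.75),maxRadius=int(R*6*1.25))
    return None if h is None else np.round(h[0,0]/6+[a,b,0],1)
f=grab_frame('wrist');print('now',circ(f[...,::-1].copy(),(284,255),12)); C=cam('wrist')
for phi in (0,.1): print(np.round(proj(C,at(phi,50,95)),1),np.round(proj(C,at(phi,50,97)),1))
print('before w6',circ(cv2.imread('pics/w6.png'),(307,160),11),'(fit drawn 307,160)')
E
```

```text
now [283.9 256.1  13.5]
[283.8 255.2] [283.8 257.8]
[283.8 252.4] [283.8 255.1]
before w6 [312.1 174.4  12.7] (fit drawn 307,160)
```

```bash
python3 -c "
from station import *
print(observe()['time'],observe()['ft_force']);print(finish_job())"
```

```text
28.2 [ 0.48664153 -0.18047701  0.30780889]
the job is handed in; nothing more can be done
None
```

The job is done and handed in at 28.2 s, well under the 61 s limit, with the gripper clear and touching nothing.

**What I did:**
- I picked the aluminium nest with the tan pad, not the red or turquoise one. I lowered it in small steps onto the tray floor, with about 15 N at contact, and released it upright.
- I pushed the tray at about 3 N until it hit its stop at about 22 N.
- I lifted the handle to about 0.73 rad and slid the bolt about 53 mm to its end stop. I then came back 3 mm to the notch, lowered the handle and let go.

**Last checks:**
- **Tray and nest:** the pictures show the nest standing, and the tray pad where the home position predicts it, within about 4 pixels.
- **Bolt and handle:** the pictures show the bolt through the keeper. The handle bar sits centred in the notch, with its ball within 1 pixel of the "fully down" prediction.

**What disagreed or went wrong:**
- While I was still holding the handle and lowering it, about 35 N built up near 0.13 rad, so I eased off and released it there to fall by its own weight.
- The network's handle point in the last wrist picture was about 6 pixels off, closer to 0.2 rad than 0. The ball in that picture, and a side view just before I backed away, both gave about 0, so I trusted those.
- A cross-check of the ball against an earlier picture failed, because the circle finder gave a bad result there.
- The first attempt at the handle lean ran into a wrist joint limit. I swung the wrist round to its other configuration, and the lean I used was about 47 degrees, slightly over the suggested 45.

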